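Clear up after papering the boards

ROBOT

A 6-joint arm with a two-finger parallel gripper is mounted at the origin on the work surface. World frame = base frame: x ahead of the robot, y to its left, z up, the work surface at z = 0. Lengths are in m, angles in rad, forces in N, time in s.
With the tool pointing down it reaches from about 0.275 to 0.825 m from the base axis. Payload 5.2 kg.
Tool frame: the origin (TCP) lies between the finger pads; the fingertips stand 8 mm ahead of it and the grasp point (between the pads) lies 11 mm behind it; z points along the fingers, y is the line along which they close (so a half turn about z gives the same grasp; the last joint's range is limited). The gripper opens to 93 mm and grips with 3 to 60 N. Pads are 15 mm wide; open, the fingers measure 128 mm over their backs; the gripper's body (75 mm by 188 mm) begins 65 mm behind the grasp point.
Start: joints at [-1.459, 0.259, 1.535, -0, 1.348, -0.203], TCP at [0.17, -0.523, 0.227] pointing down, gripper open.
Joint ranges: [-3.14, 3.14], [-0.91, 2.08], [0.19, 2.58], [-1.22, 4.36], [0.22, 2.71], [-3.12, 3.12]. Speed limits (rad/s): [2.57, 2.57, 3.14, 3.14, 3.14, 3.14].

INTERFACE

Orientations are given as a unit quaternion [w, x, y, z].
In Python, from cell import get_state, read_camera, job_done gives the robot as it stands.
- The arm moves only by the tool carry_out, never from a script. Its argument "steps" is a list that holds one entry, the list of rows, each a list of 6 numbers: the shift along the tool's x, y, z normalised to -1 to 1, where 1 is 2.5 cm, then the turn, a rotation vector about the tool's x, y, z normalised to -1 to 1, where 1 is 0.1 rad. A call has 1 to 8 rows; each row shifts and turns the commanded pose from where the row before left it, along the tool's axes as they then stand; what a row does not reach is not made up. A row lasts 1/10 s, in which the tool goes at most 50 mm and 8.59 degrees, less where a joint would pass 70% of its speed; a pose out of reach is approached as far as the arm can. A call with a number of a shift or a turn outside -1 to 1 is refused whole. A call with a gripper value outside its range is refused whole. "gripper" is the opening, from 0 (shut) to 1 (fully open), set as the call begins (left out, the last holds). The fingers move at their own pace and stop on an object; "newtons" is the grip in N (left out, the last holds). Time passes only in rows, so rows that do not move let the fingers close. It gives the time, the measured TCP pose, the force, the opening and the grip force at its end, in the units of the state.
- get_state(): the state, without advancing time (a new reading comes with each control period).
- read_camera(name): name is "scene" or "top" or "wrist"; returns a dict with "color" (480x640x3 uint8, blue, green, red), "fov_y" (degrees; the focal length in pixels is half the picture's height over the tangent of half this angle, whatever the lens; pixels are square), "cx", "cy" (the principal point, pixels), "view" (4x4, takes a point from world to camera coordinates). Camera axes: x right, y up, looking along -z (the intrinsics and any distortion apply to the point x, -y, -z); pixel columns grow to the right and rows downward; lengths in m; the calibration is good to about 2 mm. A picture is of the moment at which its call begins. There is no depth.
- job_done(): hands the job in; it is judged then, once.
The state is a dict: "t": time; "joint_positions": joint angles; "qd": joint speeds; "tau": joint torques, N m; "eef_pos": TCP position; "eef_rot": TCP orientation; "wrist_force": force on the tool from outside, world axes, zero at the start; "wrist_torque": the same for the moment, N m; "opening": opening from 0.0 (shut) to 1.0 (fully open); "gripper_force": force on a finger pad.
Only numpy, scipy, OpenCV 4.12 (cv2) and the standard library are available. Lean on these libraries where they do the work, as an engineer would, in place of code of your own. Each camera call takes 0.05 s, during which the arm holds its last target. There are 200 camera calls.

TASK

Clear up the pasting place: put every tool that is out (glue pot, cork block, tape roll, stamp) into the open top drawer of the chest and push it fully shut, and stand both freshly papered boards up on the drying ledge, each leaning back against the panel with its square end down against the front stop, its round end up, its papered face outwards and not touching the other board. Leave everything else on the table standing where it is.

Things in the scene. Friction and masses are not known exactly. Their poses are not given: they have to be found in the camera images.
- ledge: fixed drying ledge at the robot's right: plinth 170 x 280 x 12, a stop batten along its front (top 28 above the table) and an upright back panel (top at 280). Origin: centre of the underside; x points from stop to panel, y along them, z up. Stop's inner face x = -68, panel's front face x = +46, both from y = -140 to 140; shelf between at z = 12. A board set right leans 25 deg from upright
- board_a: a papered wooden sign board, 240 x 40 x 14 thick, about 0.1 kg, one end square, the other a half circle (radius 20) with a dark spot for the hanging hole. Origin: centre of length and width on the bare underside; x points to the round end, z out of the white printed-paper face. Starts lying on the mat, papered face up, round end roughly towards the ledge.
- board_b: the other board, the same as board_a
- board_a_foot (a point): middle of board_a's square end face, half way through its thickness
- board_a_top (a point): tip of board_a's round end, half way through its thickness
- board_b_foot (a point): middle of board_b's square end face
- board_b_top (a point): tip of board_b's round end
- mat: the work mat, a green plastic cutting mat 190 x 290 x 5 lying fixed on the table under the boards. Origin: centre of its underside, y along its length
- chest_drawer0 (a joint): how far the upper drawer of the wooden chest is pulled out, m: 0 is fully shut; starts 0.135 to 0.16 open, slides with about 1 N friction. The chest, fixed at the robot's left, is 240 deep x 320 wide x 170 high, drawer fronts facing the robot
- drawer_floor (a point): centre of the upper drawer's inner floor, 95 above the table; moves with the drawer. x points to the chest's back (pushing that way shuts it), y along the width, z up. Inside: 195 (x) x 276 (y) x 53 deep, inside face of the front at x = -97, walls 6 thick. The chest's top covers the rear: open by q, only a strip q - 6 mm wide behind the front is open from above
- chest_drawer0_handle (a point): middle of the upper drawer's brass bar handle: 11 thick, 120 long along the drawer's width, standing 35 out from the front, 132 above the table
- felt: grey felt strip 90 x 360 x 3 lying fixed on the table beyond the mat; the tools stand on it in a row along its length. Origin: centre of its underside, y along its length
- glue_pot: screw-top glue pot, 46 diameter x 46 high. Origin: centre of its underside, z up. Tool, may be absent
- cork_block: cork sanding block, 75 (x) x 42 (y) x 28 (z). Origin: centre of its underside. Tool, may be absent
- tape_roll: roll of brown paper tape lying flat, 56 outside diameter, 38 hole, 24 high. Origin: centre of its underside. Tool, may be absent
- stamp: rubber stamp: a wooden block 56 (x) x 36 (y), 19 high, with a turned knob 23 diameter in the middle, 45 high in all. Origin: centre of its underside. Tool, may be absent. Two to four of the four tools are there, in a row on the felt
- tealight: brass tealight holder, 52 diameter x 30 high, on the table left of the tools, not one of them. Origin: centre of its underside. Loose, standing on the table. Leave it alone.
- candlestick_a: brass candlestick with white candle, 72 diameter x 170 high, origin: centre of its underside. Loose, standing on the table. Leave it alone.
- ball_goblet: paper-covered ball of 90 diameter on a brass goblet, 160 high. Origin: centre of its foot. Loose, standing on the table. Leave it alone.
- tumbler: green glass tumbler, 70 diameter x 90 high. Origin: centre of its underside. Loose, standing on the table. Leave it alone.
- brush_cup: black and white cup with two brushes, 66 diameter, 170 high. Origin: centre of its underside. Loose, standing on the table. Leave it alone.
- bottle: glass bottle, 60 diameter x 190 high. Origin: centre of its underside. Loose, standing on the table. Leave it alone.
There are look-alikes about, which are no part of the job. What is shaped like the tape_roll but purple is not meant. What is shaped like the glue_pot but red is not meant.

How it is judged:
By the outcome, as a careful person would: the job done as asked, in the order asked, and still so for the second after the job is handed in, with the robot touching nothing.
Of glue_pot, cork_block, tape_roll, stamp only 2 to 4 are there at a start; the rules pass over those that are not, and their reading is None.
At some moment in a run one of glue_pot, cork_block, tape_roll, stamp may be knocked a few centimetres aside while the robot is not near it.
Once in a run the grip may slacken for a moment while it holds something.
It also fails if it takes over 210 s, if anything falls off the work surface, if the arm or the gripper's body presses on something with over 40 N, if the wrist force passes 120 N, or if a joint passes its speed limit or range.

## Working session

There is one attempt and no reset: what is moved stays moved. The work goes in short steps, Python scripts to look and compute and a tool call to move; the robot and the scene stay as the last step left them, time stands still between calls to the robot, and variables do not carry over. Pictures are saved under pics/ and viewed, at most 14 in all, crops included, and the job is handed in when it is done.

Besides the shell and the picture viewer there is one more tool, called after "Emit:" in YAML: its name, and indented under it one key for each argument. carry_out: Moves the arm, as the interface text tells. Its arguments: {"type":"object","properties":{"steps":{"type":"array","items":{"type":"array","items":{"type":"array","items":{"type":"number"}}}},"gripper":{"type":"number"},"newtons":{"type":"number"}},"required":["steps"]}

```bash
ls; mkdir -p pics; cat > h.py <<'E'
import numpy as np, cv2
from cell import get_state, read_camera, job_done
from scipy.spatial.transform import Rotation as R
def cam(n):
    c=read_camera(n); c['f']=240/np.tan(np.radians(c['fov_y']/2)); return c
def proj(c,p):
    q=c['view']@np.append(p,1); return c['cx']+c['f']*q[0]/-q[2], c['cy']-c['f']*q[1]/-q[2]
def ray(c,u,v):
    V=np.array(c['view']); d=np.array([(u-c['cx'])/c['f'],-(v-c['cy'])/c['f'],-1.]); Rm=V[:3,:3]
    return -Rm.T@V[:3,3], Rm.T@d
def onz(c,u,v,z):
    o,d=ray(c,u,v); return o+d*(z-o[2])/d[2]
def rot(): 
    q=get_state()['eef_rot']; return R.from_quat([q[1],q[2],q[3],q[0]])
E
python3 - <<'E'
from h import *
for n in ['scene','top','wrist']:
    c=cam(n); cv2.imwrite(f'pics/{n}0.png',c['color']); print(n,{k:v for k,v in c.items() if k!='color'})
print(get_state())
E
```

```text
pics
scene {'fov_y': 48.69201173562253, 'cx': 316.2382613197132, 'cy': 235.20511583898838, 'view': array([[ 0.10678736,  0.99427441, -0.00385377, -0.15464532],
       [-0.82529199,  0.09079856,  0.55735872,  0.39376308],
       [ 0.55451744, -0.05633838,  0.83026285, -1.64298502],
       [ 0.        ,  0.        ,  0.        ,  1.        ]]), 'f': np.float64(530.4051266307245)}
top {'fov_y': 53.81964911013476, 'cx': 319.8861399123682, 'cy': 234.33714949144616, 'view': array([[ 0.02776951, -0.99946702,  0.01716187,  0.06428499],
       [ 0.99756662,  0.0288069 ,  0.06349011, -0.54217172],
       [-0.06395065,  0.01535702,  0.99783489, -1.31844651],
       [ 0.        ,  0.        ,  0.        ,  1.        ]]), 'f': np.float64(472.86486746698614)}
wrist {'fov_y': 64.3749940811935, 'cx': 321.4518846948092, 'cy': 239.92445360665727, 'view': array([[ 0.30979038, -0.95080379, -0.00144005, -0.54775818],
       [ 0.91646696,  0.29900544, -0.26586474,  0.03173391],
       [ 0.25321579,  0.08104258,  0.96400927, -0.39004546],
       [ 0.        ,  0.        ,  0.        ,  1.        ]]), 'f': np.float64(381.2980335304653)}
{'t': 0.15, 'joint_positions': array([-1.45883353e+00,  2.59165843e-01,  1.53581126e+00,  1.16189740e-05,
        1.34802725e+00, -2.02783850e-01]), 'qd': array([ 1.05518636e-04, -5.13603004e-05, -4.59333557e-03,  9.75273847e-04,
       -8.22119627e-04, -6.09274553e-04]), 'tau': array([ 1.19588116e-03, -4.37646568e+01, -2.84233671e+01,  7.20066391e-02,
        3.80963471e-02, -8.38260848e-05]), 'eef_pos': array([ 0.17025469, -0.52255548,  0.22602214]), 'eef_rot': array([-7.04864990e-04,  9.87642310e-01,  1.56723224e-01,  3.77011789e-05]), 'wrist_force': array([ 0.29629985,  0.3959773 , -0.37313276]), 'wrist_torque': array([-0.00154048, -0.00054512,  0.00552307]), 'gripper_force': 0.0, 'opening': 1.0001352776967072}
```

View pics/scene0.png

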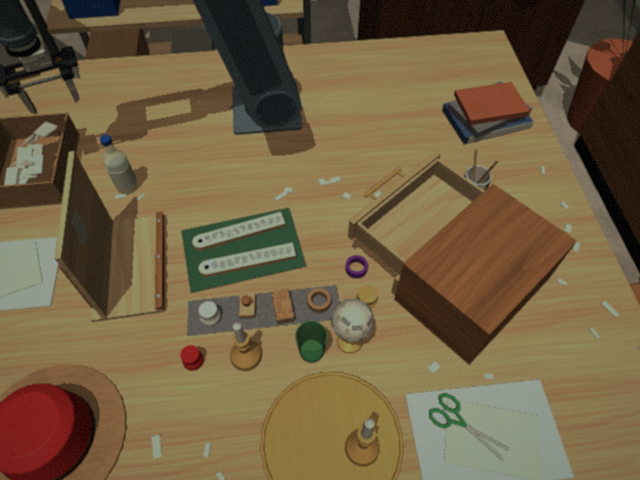

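View pics/top0.png

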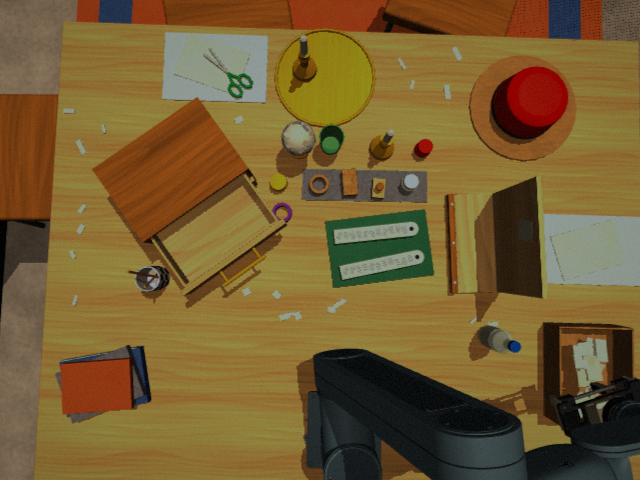

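The scene shows all four tools on the felt (top view: tape (318,184), cork (349,182), stamp (379,188), pot (410,182)). The boards are on the mat with their round ends to the right, the ledge is at about (495,243), and the open drawer is at about (220,230). I'll measure by masks and zoom in.

```bash
python3 - <<'E'
from h import *
c=cam('top'); im=c['color']
cv2.imwrite('pics/topz.png',cv2.resize(im[110:310,130:530],(800,400),interpolation=cv2.INTER_CUBIC))
hsv=cv2.cvtColor(im,cv2.COLOR_BGR2HSV)
def blobs(m,amin,zz,name):
    n,l,s,ce=cv2.connectedComponentsWithStats(m.astype(np.uint8))
    for i in range(1,n):
        if s[i,4]>amin:
            cn,_=cv2.findContours((l==i).astype(np.uint8),0,2); r=cv2.minAreaRect(max(cn,key=len))
            print(name,s[i,4],ce[i].round(1),onz(c,*ce[i],zz).round(4)[:2],'box',[onz(c,*p,zz).round(3)[:2].tolist() for p in cv2.boxPoints(r)])
roi=np.zeros(im.shape[:2],bool); roi[120:300,300:440]=1
H,S,V=[hsv[...,i].astype(int) for i in range(3)]
blobs(roi&(H>45)&(H<90)&(S>100),800,.005,'mat')
blobs(roi&(S<60)&(V>110),60,.019,'white')
roi2=np.zeros_like(roi); roi2[168:204,300:430]=1
blobs(roi2&(S<60)&(V>40)&(V<110),200,.003,'felt')
blobs(roi2&(H<25)&(S>90),60,.02,'tool')
E
```

```text
mat 4036 [379.4 248.1] [ 0.5066 -0.091 ] box [[0.578, 0.066], [0.622, -0.22], [0.436, -0.246], [0.393, 0.038]]
white 93 [302.6 133.4] [0.8271 0.1371] box [[0.854, 0.145], [0.855, 0.125], [0.803, 0.124], [0.802, 0.144]]
white 168 [411.1 180.7] [ 0.7006 -0.1759] box [[0.719, -0.155], [0.72, -0.195], [0.683, -0.196], [0.682, -0.156]]
white 1117 [374.7 232.1] [ 0.5507 -0.075 ] box [[0.554, 0.042], [0.587, -0.195], [0.548, -0.2], [0.516, 0.037]]
white 1133 [380.9 264. ] [ 0.4614 -0.0943] box [[0.454, 0.023], [0.509, -0.209], [0.47, -0.218], [0.416, 0.014]]
felt 2356 [367.2 185.7] [ 0.6852 -0.0527] box [[0.641, 0.132], [0.728, 0.133], [0.732, -0.223], [0.644, -0.223]]
tool 1245 [358.9 186.2] [ 0.68   -0.0272] box [[0.727, 0.141], [0.738, -0.226], [0.638, -0.228], [0.627, 0.138]]
tool 222 [318.6 183.7] [0.6836 0.0874] box [[0.711, 0.115], [0.712, 0.061], [0.655, 0.06], [0.653, 0.114]]
tool 239 [378.7 188.3] [ 0.6758 -0.0838] box [[0.649, -0.061], [0.707, -0.065], [0.705, -0.104], [0.647, -0.1]]
```

View pics/topz.png

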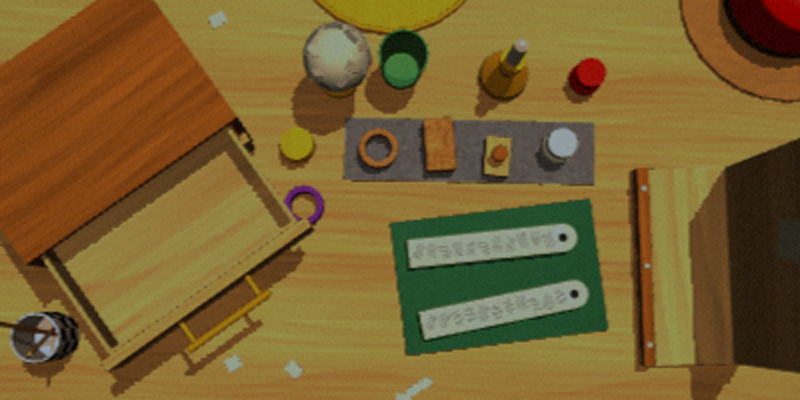

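The crop shows the drawer front's outer top edge running from about (184,292) to (285,223) in full-picture pixels, and the ledge stop from (450,195) to (455,292). Next I compute the frames.

```bash
python3 - <<'E'
from h import *
c=cam('top')
P=lambda u,v,z: onz(c,130+u/2,110+v/2,z)
print('front top corners',P(108,365,.148).round(3),P(310,226,.148).round(3))
print('handle ends',P(190,352,.137).round(3),P(268,294,.137).round(3))
print('chest top front corners',P(38,262,.17).round(3),P(238,122,.17).round(3))
print('stop top L edge',P(636,169,.028).round(3),P(646,366,.028).round(3),' R edge',P(647,169,.028).round(3),P(655,366,.028).round(3))
for n,u,v,z in [('tape',378,148,.027),('cork',439,144,.031),('stampknob',499,153,.048),('pot',561,145,.049),('tealight',297,144,.03),('goblet',337,57,.115),('tumbler',402,57,.09),('candl',518,47,.17),('bottle',(514-130)*2,(346-110)*2,.19),('brush',46,338,.1)]: print(n,P(u,v,z).round(3))
# ledge in scene view: stop & panel
s=cam('scene'); 
cv2.imwrite('pics/scz.png',cv2.resize(s['color'][130:380,40:380],(800,588),interpolation=cv2.INTER_CUBIC))
E
```

```text
front top corners [0.375 0.419 0.148] [0.558 0.171 0.148]
handle ends [0.394 0.319 0.137] [0.47  0.223 0.137]
chest top front corners [0.502 0.505 0.17 ] [0.685 0.265 0.17 ]
stop top L edge [ 0.663 -0.279  0.028] [ 0.386 -0.296  0.028]  R edge [ 0.663 -0.295  0.028] [ 0.386 -0.309  0.028]
tape [0.682 0.086 0.027]
cork [0.689 0.001 0.031]
stampknob [ 0.676 -0.082  0.048]
pot [ 0.69  -0.168  0.049]
tealight [0.683 0.2   0.03 ]
goblet [0.786 0.145 0.115]
tumbler [0.796 0.058 0.09 ]
candl [ 0.792 -0.086  0.17 ]
bottle [ 0.27  -0.398  0.19 ]
brush [0.405 0.514 0.1  ]
```

View pics/scz.png

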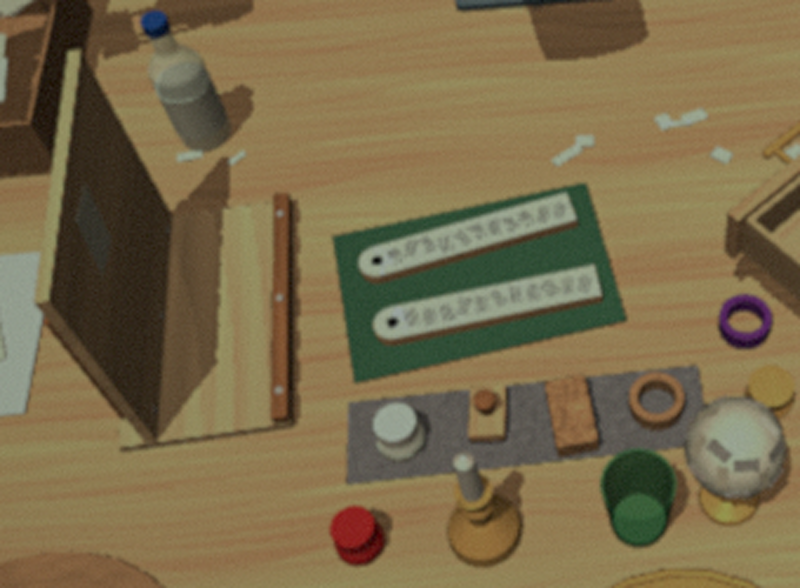

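Two rows of boards and four tools are confirmed, with nothing in the way. Now I go up and over to the tools.

Emit:
carry_out:
  steps:
    - [[0,0,-1,0,0,0.8],[0,0,-1,0,0,0.8],[0,0,-1,0,0,0.8],[0,0,-1,0,0,0.75],[0.9,-0.8,0,0,0,0],[0.9,-0.8,0,0,0,0],[0.9,-0.8,0,0,0,0],[0.9,-0.8,0,0,0,0]]
  gripper: 0.65
  newtons: 25

```text
t: 1.1
eef_pos: [0.261, -0.4421, 0.3267]
eef_rot: [-0.0, 1.0, -0.0, 0.0]
wrist_force: [0.9, -1.0, 0.0]
opening: 0.649
gripper_force: 0.0
```

Emit:
carry_out:
  steps:
    - [[0.9,-0.8,0,0,0,0],[0.9,-0.8,0,0,0,0],[0.9,-0.8,0,0,0,0],[0.9,-0.8,0,0,0,0],[0.9,-0.8,0,0,0,0],[0.9,-0.8,0,0,0,0],[0.9,-0.8,0,0,0,0],[0.9,-0.8,0,0,0,0]]

```text
t: 1.9
eef_pos: [0.4411, -0.282, 0.3267]
eef_rot: [0.0, 1.0, -0.0, 0.0]
wrist_force: [1.3, -0.1, 0.2]
opening: 0.649
gripper_force: 0.0
```

Emit:
carry_out:
  steps:
    - [[0.8,-0.9,0.5,0,0,0],[0.8,-0.9,0.5,0,0,0],[0.8,-0.9,0.5,0,0,0],[0.8,-0.9,0.5,0,0,0],[0.8,-0.9,0.4,0,0,0],[0.8,-0.9,0.4,0,0,0],[0.8,-0.9,0.2,0,0,0],[0,0,0,0,0,0]]

```text
t: 2.7
eef_pos: [0.5816, -0.1225, 0.2502]
eef_rot: [-0.001, 1.0, 0.002, -0.001]
wrist_force: [0.6, -0.0, -0.0]
opening: 0.648
gripper_force: 0.0
```

```bash
python3 - <<'E'
from h import *
c=cam('wrist'); cv2.imwrite('pics/w1.png',c['color'])
V=c['view']; print('cam pos',(-V[:3,:3].T@V[:3,3]).round(3), 'dir',(-V[2,:3]).round(3)); s=get_state(); print(s['eef_pos'],s['joint_positions'].round(3))
for n,p in dict(tape=(.682,.086,.027),cork=(.689,.001,.031),stamp=(.676,-.082,.048),pot=(.69,-.168,.049)).items(): print(n,np.round(proj(c,p)))
E
```

```text
cam pos [ 0.655 -0.121  0.408] dir [-0.267  0.001 -0.964]
[ 0.58077602 -0.12404372  0.25076369] [-0.398  0.325  1.385  0.     1.434  1.17 ]
tape [103. 103.]
cork [191.  95.]
stamp [278. 109.]
pot [375.  93.]
```

View pics/w1.png

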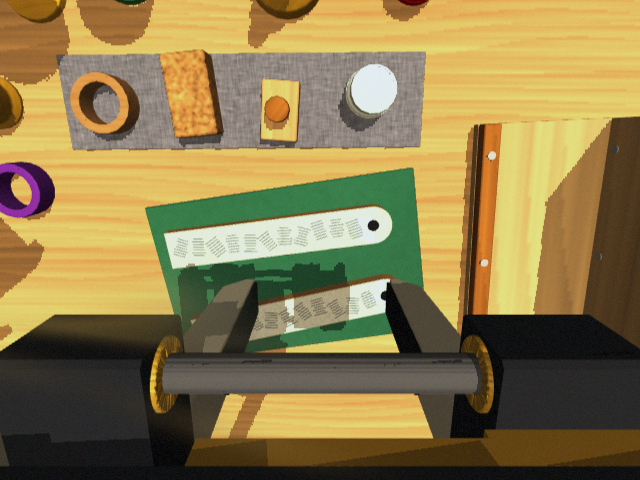

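The wrist view shows tape (104,102), cork (190,93), stamp (278,110) and pot (373,90), plus the boards and stop. I convert these.

```bash
python3 - <<'E'
from h import *
c=cam('wrist')
def q(n,pts,z):
    w=np.array([onz(c,*p,z)[:2] for p in pts]); print(n,w.round(4).tolist(),'mean',w.mean(0).round(4))
q('tape',[(104,102)],.027)
q('cork',[(160,53),(207,49),(216,133),(174,138)],.031)
q('stamp block',[(263,79),(300,79),(297,141),(261,139)],.022)
q('knob',[(277,109)],.048)
q('pot',[(373,90)],.049)
q('b1',[(164,234),(171,269),(392,222)],.019)
q('stop inner',[(501,123),(488,318)],.028)
q('stop outer',[(481,125),(467,318)],.028)
E
```

```text
tape [[0.6823, 0.0827]] mean [0.6823 0.0827]
cork [[0.724, 0.0236], [0.7274, -0.0191], [0.6544, -0.0221], [0.6497, 0.0184]] mean [6.889e-01 2.000e-04]
stamp block [[0.7035, -0.0674], [0.7036, -0.1022], [0.6471, -0.0986], [0.6489, -0.0634]] mean [ 0.6758 -0.0829]
knob [[0.6752, -0.0827]] mean [ 0.6752 -0.0827]
pot [[0.6913, -0.1679]] mean [ 0.6913 -0.1679]
b1 [[0.5516, 0.0433], [0.5125, 0.04], [0.5653, -0.1966]] mean [ 0.5431 -0.0378]
stop inner [[0.6644, -0.2938], [0.4598, -0.3059]] mean [ 0.5621 -0.2998]
stop outer [[0.6625, -0.2749], [0.4597, -0.2828]] mean [ 0.5611 -0.2789]
```

Emit:
carry_out:
  steps:
    - [[0.95,-0.41,1,0,0,0],[0.95,-0.41,1,0,0,0],[0.95,-0.41,1,0,0,0],[0.94,-0.42,1,0,0,0],[0,0,1,0,0,0.35],[0,0,1,0,0,0.35],[0,0,1,0,0,0],[0,0,1,0,0,0]]
  gripper: 0.65

```text
t: 3.6
eef_pos: [0.6749, -0.0859, 0.0513]
eef_rot: [0.0, 0.999, -0.036, 0.0]
wrist_force: [-0.0, -1.7, 0.3]
opening: 0.65
gripper_force: 0.0
```

Emit:
carry_out:
  steps:
    - [[0,0,0.5,0,0,0],[0,0,0.5,0,0,0],[0,0,0.4,0,0,0],[0,0,0,0,0,0]]

```text
t: 4.0
eef_pos: [0.6745, -0.0845, 0.0157]
eef_rot: [-0.0, 0.999, -0.035, -0.001]
wrist_force: [-0.6, 0.3, -0.6]
opening: 0.651
gripper_force: 0.0
```

Emit:
carry_out:
  steps:
    - [[0,0,0,0,0,0],[0,0,0,0,0,0],[0,0,0,0,0,0],[0,0,0,0,0,0],[0,0,0,0,0,0],[0,0,0,0,0,0],[0,0,0,0,0,0]]
  gripper: 0
  newtons: 25

```text
t: 4.7
eef_pos: [0.6757, -0.0842, 0.0175]
eef_rot: [0.0, 0.999, -0.035, 0.001]
wrist_force: [-0.1, 1.3, 5.0]
opening: 0.389
gripper_force: 25.0
```

Emit:
carry_out:
  steps:
    - [[0,0,-0.6,0,0,0],[0,0,-1,0,0,0],[0,0,-1,0,0,0],[0,0,-1,0,0,-0.9],[0,0,-1,0,0,-0.9],[0,0,-1,0,0,-0.9],[0,0,-1,0,0,-0.9],[0,0,-1,0,0,-0.9]]

```text
t: 5.5
eef_pos: [0.6747, -0.0845, 0.2082]
eef_rot: [0.0, 0.982, 0.191, -0.0]
wrist_force: [-0.4, 0.3, -1.4]
opening: 0.383
gripper_force: 25.0
```

Emit:
carry_out:
  steps:
    - [[0,0,-1,0,0,-0.9],[0,0,-1,0,0,-0.9],[0,0,-0.5,0,0,-0.9],[0.35,-0.95,0,0,0,0],[0.35,-0.95,0,0,0,0],[0.35,-0.95,0,0,0,0],[0.35,-0.95,0,0,0,0],[0.35,-0.95,0,0,0,0]]

```text
t: 6.3
eef_pos: [0.6374, 0.0374, 0.2697]
eef_rot: [0.0, 0.948, 0.319, -0.0]
wrist_force: [0.2, 0.9, -0.4]
opening: 0.387
gripper_force: 25.0
```

Emit:
carry_out:
  steps:
    - [[0.35,-0.95,0,0,0,0],[0.35,-0.95,0,0,0,0],[0.35,-0.95,0,0,0,0],[0.35,-0.95,0,0,0,0],[0.35,-0.95,0,0,0,0],[0.2,-0.5,0,0,0,0],[0,0,0,0,0,0]]

```text
t: 7.0
eef_pos: [0.5969, 0.1721, 0.2696]
eef_rot: [-0.0, 0.947, 0.32, 0.0]
wrist_force: [0.3, -0.3, -0.8]
opening: 0.388
gripper_force: 25.0
```

```bash
python3 - <<'E'
from h import *
c=cam('wrist'); cv2.imwrite('pics/w2.png',c['color']); s=get_state(); print(s['eef_pos'],s['eef_rot'],s['opening'],s['joint_positions'].round(3))
for p in [(.531,.343,.095),(.558,.307,.095)]: print(np.round(proj(c,p)))
E
```

```text
[0.59742323 0.17087965 0.26948786] [3.55335700e-04 9.47456304e-01 3.19885012e-01 7.10306447e-05] 0.3842516115151715 [ 1.000e-01  3.660e-01  1.281e+00 -1.000e-03  1.495e+00  1.019e+00]
[118. 162.]
[170. 162.]
```

View pics/w2.png

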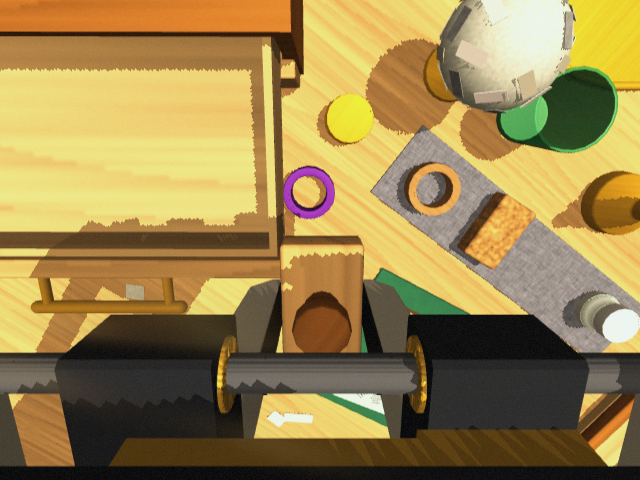

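The stamp is held and the jaws are square to the drawer. The drawer's front top edge is at rows 258–277, its right side wall at columns 272–283, and the chest edge at row 35. I compute the exact drawer spot.

```bash
python3 - <<'E'
from h import *
c=cam('wrist'); s=get_state(); e=np.array(s['eef_pos']); Rm=rot().as_matrix()
for n,u,v,z in [('front top in',150,256,.148),('front top out',150,277,.148),('rwall in top',270,150,.148),('rwall out top',282,150,.148),('chest edge',150,36,.17),('rwall floor',257,150,.095),('front floor',100,232,.095),('handle mid',110,306,.137)]:
    p=onz(c,u,v,z); d=Rm.T@(p-e); print(n,p.round(3),'tool mm',(d*1000).round(0))
E
```

```text
front top in [0.504 0.267 0.148] tool mm [ -16. -134.  121.]
front top out [0.489 0.258 0.148] tool mm [ -33. -136.  121.]
rwall in top [0.624 0.239 0.148] tool mm [ 63. -39. 121.]
rwall out top [0.63  0.233 0.148] tool mm [ 63. -31. 121.]
chest edge [0.638 0.335 0.17 ] tool mm [ 132. -107.   99.]
rwall floor [0.612 0.252 0.095] tool mm [ 61. -57. 174.]
front floor [0.468 0.324 0.095] tool mm [ -11. -201.  174.]
handle mid [0.44  0.273 0.137] tool mm [ -63. -178.  132.]
```

Emit:
carry_out:
  steps:
    - [[0.37,-0.88,0,0,0,0],[0.37,-0.88,0,0,0,0],[0.37,-0.88,0,0,0,0],[0.37,-0.88,0,0,0,0],[0.36,-0.88,0,0,0,0],[0.36,-0.88,0,0,0,0],[0,0,0.8,0,0,0],[0,0,1,0,0,0]]

```text
t: 7.9
eef_pos: [0.563, 0.3087, 0.225]
eef_rot: [0.0, 0.948, 0.319, 0.002]
wrist_force: [-0.3, 0.3, -0.4]
opening: 0.388
gripper_force: 25.0
```

Emit:
carry_out:
  steps:
    - [[0,0,1,0,0,0],[0,0,1,0,0,0],[0,0,1,0,0,0],[0,0,0.8,0,0,0],[0,0,0.4,0,0,0],[0,0,0.3,0,0,0],[0,0,0,0,0,0],[0,0,0,0,0,0]]

```text
t: 8.7
eef_pos: [0.5623, 0.309, 0.1126]
eef_rot: [0.0, 0.948, 0.319, 0.001]
wrist_force: [0.7, -0.2, -0.2]
opening: 0.385
gripper_force: 25.0
```

Emit:
carry_out:
  steps:
    - [[0,0,0,0,0,0],[0,0,0,0,0,0],[0,0,0,0,0,0],[0,0,-0.4,0,0,0],[0,0,-0.8,0,0,0],[0,0,-1,0,0,0],[0,0,-1,0,0,0],[0,0,-1,0,0,0]]
  gripper: 0.56

```text
t: 9.5
eef_pos: [0.5615, 0.3091, 0.2186]
eef_rot: [-0.0, 0.948, 0.319, 0.0]
wrist_force: [0.2, 0.3, -0.4]
opening: 0.561
gripper_force: 0.0
```

Emit:
carry_out:
  steps:
    - [[0,0,-1,0,0,0],[0,0,-1,0,0,0],[-0.35,0.95,0,0,0,0],[-0.35,0.95,0,0,0,0],[-0.35,0.95,0,0,0,0],[-0.35,0.95,0,0,0,0],[-0.35,0.95,0,0,0,0],[-0.35,0.95,0,0,0,0]]

```text
t: 10.3
eef_pos: [0.6061, 0.1629, 0.2678]
eef_rot: [0.0, 0.948, 0.319, 0.001]
wrist_force: [-0.2, -0.4, 0.1]
opening: 0.562
gripper_force: 0.0
```

Emit:
carry_out:
  steps:
    - [[0,0,0,0,0,0.99],[0,0,0,0,0,0.99],[0,0,0,0,0,0.99],[0,0,0,0,0,0.99],[0,0,0,0,0,0.99],[0,0,0,0,0,1],[0.2,0.95,0,0,0,0],[0.2,0.95,0,0,0,0]]
  gripper: 0.65

```text
t: 11.1
eef_pos: [0.6185, 0.1172, 0.2678]
eef_rot: [0.0, 1.0, 0.028, 0.001]
wrist_force: [0.6, -0.2, -0.5]
opening: 0.653
gripper_force: 0.0
```

Emit:
carry_out:
  steps:
    - [[0.2,0.95,0,0,0,0],[0.2,0.95,0,0,0,0],[0.2,0.95,0,0,0,0],[0.2,0.95,0,0,0,0],[0.2,0.95,0,0,0,0],[0,0,0,0,0,0]]

```text
t: 11.7
eef_pos: [0.6506, -0.0033, 0.2673]
eef_rot: [0.001, 1.0, 0.026, 0.0]
wrist_force: [-0.1, -0.5, -0.8]
opening: 0.65
gripper_force: 0.0
```

```bash
cat >> h.py <<'E'
def find(c,z,lo,hi,near,rad=.09):
    """largest blob of HSV range near a world xy, on plane z: centroid, box corners"""
    hsv=cv2.cvtColor(cv2.medianBlur(c['color'],3),cv2.COLOR_BGR2HSV); m=cv2.inRange(hsv,lo,hi)
    u,v=proj(c,[*near,z]); u2,v2=proj(c,[near[0]+rad,near[1],z]); r=int(np.hypot(u-u2,v-v2))
    k=np.zeros_like(m); cv2.circle(k,(int(u),int(v)),r,255,-1); m&=k
    n,l,s,ce=cv2.connectedComponentsWithStats(m); i=1+s[1:,4].argmax()
    cn,_=cv2.findContours((l==i).astype(np.uint8),0,2); rc=cv2.minAreaRect(max(cn,key=len))
    w=np.array([onz(c,*p,z)[:2] for p in cv2.boxPoints(rc)]); print('area',s[i,4],'cen px',ce[i].round(),'boxcen',onz(c,*rc[0],z).round(4)[:2],'corners',w.round(3).tolist())
def goto(x,y,z,yaw):
    s=get_state(); e=np.array(s['eef_pos']); Rm=rot().as_matrix(); psi=np.degrees(np.arctan2(Rm[1,0],Rm[0,0]))
    print('at',e.round(4),'yaw',psi.round(2)); d=np.array([x,y,z])-e
    print('now-frame units',(Rm.T@d/.025).round(2),'turnz units',round(-np.radians(yaw-psi)/.1,2))
    a=np.radians(yaw); print('after-turn frame units',np.round([(d[0]*np.cos(a)+d[1]*np.sin(a))/.025,(d[0]*np.sin(a)-d[1]*np.cos(a))/.025,-d[2]/.025],2))
E
python3 - <<'E'
from h import *
c=cam('wrist'); cv2.imwrite('pics/w3.png',c['color'])
hsv=cv2.cvtColor(c['color'],cv2.COLOR_BGR2HSV)
for p in [(.689,0,.031),(.715,0.01,.031),(.689,.05,.003),(.682,.083+.023,.027),(.69,-.168,.049)]:
    u,v=np.round(proj(c,p)).astype(int); print((u,v), hsv[v,u] if 0<=u<640 and 0<=v<480 else None)
find(c,.031,(5,100,60),(20,255,255),(.689,0),.05); goto(.689,0,.016,3.2)
E
```

```text
(np.int64(321), np.int64(170)) [ 18 170 233]
(np.int64(312), np.int64(143)) [ 18 170 233]
(np.int64(275), np.int64(165)) [ 13  33 164]
(np.int64(218), np.int64(171)) [ 16 183  71]
(np.int64(492), np.int64(179)) [ 73  10 239]
area 2886 cen px [318. 167.] boxcen [0.6909 0.003 ] corners [[0.725, 0.028], [0.73, -0.013], [0.655, -0.023], [0.65, 0.02]]
at [ 0.6501 -0.0015  0.2672] yaw 3.01
now-frame units [ 1.55  0.02 10.05] turnz units -0.03
after-turn frame units [ 1.56  0.03 10.05]
```

View pics/w3.png

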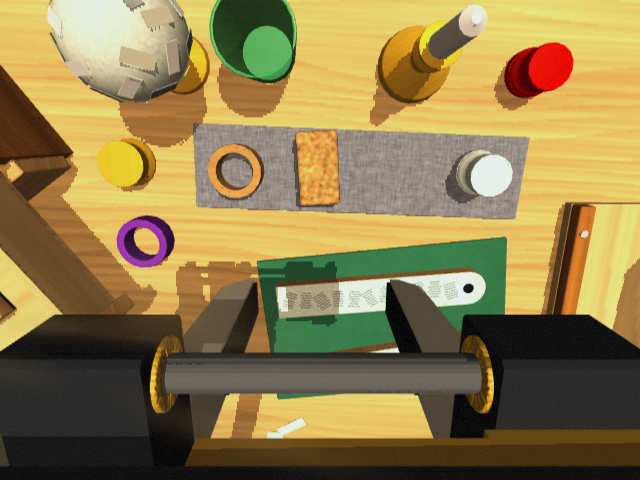

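The picture shows the cork still at (318,167), as expected. I grasp it.

Emit:
carry_out:
  steps:
    - [[0.8,-0.05,1,0,0,0],[0.8,-0.05,1,0,0,0],[0,0,1,0,0,0],[0,0,1,0,0,0],[0,0,1,0,0,-0.2],[0,0,1,0,0,0],[0,0,1,0,0,0],[0,0,1,0,0,0]]

```text
t: 12.55
eef_pos: [0.6896, 0.0062, 0.0665]
eef_rot: [-0.0, 0.999, 0.038, 0.0]
wrist_force: [0.3, -0.0, 0.4]
opening: 0.651
gripper_force: 0.0
```

Emit:
carry_out:
  steps:
    - [[0,0,0.8,0,0,0],[0,0,0.7,0,0,0],[0,0,0.4,0,0,0],[0,0,0,0,0,0]]

```text
t: 12.95
eef_pos: [0.6886, 0.0057, 0.0179]
eef_rot: [-0.0, 0.999, 0.038, -0.001]
wrist_force: [0.1, -0.3, 0.8]
opening: 0.652
gripper_force: 0.0
```

Emit:
carry_out:
  steps:
    - [[0,0,0,0,0,0],[0,0,0,0,0,0],[0,0,0,0,0,0],[0,0,0,0,0,0],[0,0,0,0,0,0],[0,0,-0.6,0,0,0],[0,0,-1,0,0,0],[0,0,-1,0,0,0]]
  gripper: 0
  newtons: 25

```text
t: 13.75
eef_pos: [0.6892, 0.0045, 0.085]
eef_rot: [-0.0, 0.999, 0.037, -0.001]
wrist_force: [0.4, 0.8, 0.8]
opening: 0.451
gripper_force: 24.9
```

Emit:
carry_out:
  steps:
    - [[0,0,-1,0,0,0],[0,0,-1,0,0,-0.96],[0,0,-1,0,0,-0.96],[0,0,-1,0,0,-0.96],[0,0,-1,0,0,-0.96],[0,0,-1,0,0,-0.96],[0,0,-0.9,0,0,-0.96],[0.2,-0.93,0,0,0,0]]

```text
t: 14.55
eef_pos: [0.6818, 0.0234, 0.2614]
eef_rot: [0.002, 0.948, 0.319, 0.003]
wrist_force: [0.8, 0.8, -1.3]
opening: 0.45
gripper_force: 24.9
```

Emit:
carry_out:
  steps:
    - [[0.2,-0.93,0,0,0,0],[0.2,-0.93,0,0,0,0],[0.2,-0.93,0,0,0,0],[0.2,-0.93,0,0,0,0],[0.2,-0.93,0,0,0,0],[0.2,-0.93,0,0,0,0],[0.2,-0.93,0,0,0,0],[0.2,-0.93,0,0,0,0]]

```text
t: 15.35
eef_pos: [0.598, 0.199, 0.2574]
eef_rot: [-0.0, 0.948, 0.32, 0.0]
wrist_force: [-0.4, -0.6, -0.2]
opening: 0.448
gripper_force: 24.9
```

Emit:
carry_out:
  steps:
    - [[0.2,-0.93,0,0,0,0],[0.2,-0.93,0,0,0,0],[0.2,-0.93,0,0,0,0],[0.2,-0.93,0,0,0,0],[0.2,-0.93,0,0,0,0],[0.2,-0.93,0,0,0,0],[0.2,-0.93,0,0,0,0],[0.1,-0.93,0,0,0,0]]

```text
t: 16.15
eef_pos: [0.5152, 0.3696, 0.2573]
eef_rot: [-0.0, 0.948, 0.32, 0.0]
wrist_force: [0.8, 0.2, -1.4]
opening: 0.451
gripper_force: 24.9
```

```bash
python3 - <<'E'
from h import *
print(get_state()['opening']); goto(.5183,.3722,.114,37.3)
E
```

```text
0.45082281638801247
at [0.5152 0.3696 0.2573] yaw 37.28
now-frame units [ 0.16 -0.01  5.73] turnz units -0.0
after-turn frame units [ 0.16 -0.01  5.73]
```

Emit:
carry_out:
  steps:
    - [[0.16,0,1,0,0,0],[0,0,1,0,0,0],[0,0,1,0,0,0],[0,0,1,0,0,0],[0,0,1,0,0,0],[0,0,0.4,0,0,0],[0,0,0.3,0,0,0],[0,0,0,0,0,0]]

```text
t: 16.95
eef_pos: [0.519, 0.3712, 0.1141]
eef_rot: [0.0, 0.948, 0.32, -0.0]
wrist_force: [-0.4, 0.9, -0.9]
opening: 0.451
gripper_force: 24.9
```

Emit:
carry_out:
  steps:
    - [[0,0,0,0,0,0],[0,0,0,0,0,0],[0,0,0,0,0,0],[0,0,-0.4,0,0,0],[0,0,-0.8,0,0,0],[0,0,-1,0,0,0],[0,0,-1,0,0,0],[0,0,-1,0,0,0]]
  gripper: 0.62

```text
t: 17.75
eef_pos: [0.5192, 0.3714, 0.2213]
eef_rot: [-0.0, 0.948, 0.32, 0.001]
wrist_force: [0.6, 1.7, -0.2]
opening: 0.621
gripper_force: 0.0
```

Emit:
carry_out:
  steps:
    - [[0,0,-1,0,0,0],[-0.35,0.97,-0.5,0,0,0],[-0.35,0.97,0,0,0,0],[-0.35,0.97,0,0,0,0],[-0.35,0.97,0,0,0,0],[-0.35,0.97,0,0,0,0],[-0.35,0.97,0,0,0,0],[-0.35,0.97,0,0,0,0]]
  gripper: 0.7

```text
t: 18.55
eef_pos: [0.5735, 0.1982, 0.2579]
eef_rot: [0.0, 0.948, 0.32, 0.001]
wrist_force: [0.3, -0.7, 0.4]
opening: 0.699
gripper_force: 0.0
```

Emit:
carry_out:
  steps:
    - [[-0.35,0.97,0,0,0,0],[-0.35,0.97,0,0,0,0],[-0.35,0.97,0,0,0,0],[-0.35,0.97,0,0,0,0],[-0.35,0.97,0,0,0,0],[-0.35,0.97,0,0,0,0],[-0.35,0.97,0,0,0,0],[-0.35,0.97,0,0,0,0]]

```text
t: 19.35
eef_pos: [0.6354, 0.0014, 0.2579]
eef_rot: [0.0, 0.948, 0.32, 0.001]
wrist_force: [1.4, 0.2, -0.1]
opening: 0.699
gripper_force: 0.0
```

Emit:
carry_out:
  steps:
    - [[-0.35,0.97,0,0,0,0],[-0.35,0.97,0,0,0,0],[-0.35,0.97,0,0,0,0],[-0.35,0.97,0,0,0,0],[0,0,0,0,0,0]]

```text
t: 19.85
eef_pos: [0.6666, -0.0994, 0.2572]
eef_rot: [0.001, 0.948, 0.318, 0.0]
wrist_force: [-1.5, -0.5, -0.8]
opening: 0.697
gripper_force: 0.0
```

```bash
python3 - <<'E'
from h import *
c=cam('wrist'); cv2.imwrite('pics/w4.png',c['color'])
find(c,.049,(0,0,190),(179,40,255),(.691,-.168),.06)
for z in (.049,): goto(.691,-.168,.026,37.3)
E
```

```text
area 1321 cen px [393. 231.] boxcen [ 0.6946 -0.1666] corners [[0.678, -0.143], [0.719, -0.151], [0.711, -0.19], [0.67, -0.183]]
at [ 0.6662 -0.0975  0.2572] yaw 37.15
now-frame units [-0.91  2.84  9.25] turnz units -0.03
after-turn frame units [-0.92  2.85  9.25]
```

View pics/w4.png

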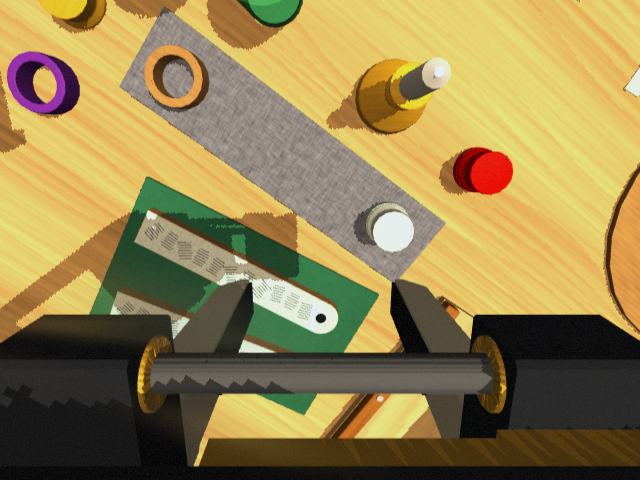

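The pot sits at (393,231) and is undisturbed. I grasp it and carry it over.

Emit:
carry_out:
  steps:
    - [[-0.27,0.95,1,0,0,0],[-0.27,0.95,1,0,0,0],[-0.27,0.95,1,0,0,0],[0,0,1,0,0,0],[0,0,1,0,0,0],[0,0,1,0,0,0],[0,0,1,0,0,0],[0,0,0.9,0,0,0]]

```text
t: 20.7
eef_pos: [0.6929, -0.1633, 0.0588]
eef_rot: [-0.0, 0.947, 0.32, 0.0]
wrist_force: [-0.1, -0.8, -0.5]
opening: 0.7
gripper_force: 0.0
```

Emit:
carry_out:
  steps:
    - [[0,0,0.7,0,0,0],[0,0,0.4,0,0,0],[0,0,0.2,0,0,0],[0,0,0,0,0,0]]

```text
t: 21.1
eef_pos: [0.6931, -0.1644, 0.0268]
eef_rot: [-0.0, 0.947, 0.32, -0.0]
wrist_force: [0.2, 0.5, -0.2]
opening: 0.703
gripper_force: 0.0
```

Emit:
carry_out:
  steps:
    - [[0,0,0,0,0,0],[0,0,0,0,0,0],[0,0,0,0,0,0],[0,0,0,0,0,0],[0,0,0,0,0,0],[0,0,-0.6,0,0,0],[0,0,-1,0,0,0],[0,0,-1,0,0,0]]
  gripper: 0
  newtons: 25

```text
t: 21.9
eef_pos: [0.6924, -0.1646, 0.0925]
eef_rot: [-0.001, 0.948, 0.32, -0.001]
wrist_force: [0.4, 0.3, -1.1]
opening: 0.449
gripper_force: 22.3
```

Emit:
carry_out:
  steps:
    - [[0,0,-1,0,0,0],[0,0,-1,0,0,0],[0,0,-1,0,0,0],[0,0,-1,0,0,0],[0,0,-1,0,0,-1],[0,0,-1,0,0,-1],[0,0,-1,0,0,-1],[0,0,0,0,0,-1]]

```text
t: 22.7
eef_pos: [0.6942, -0.1653, 0.2727]
eef_rot: [0.003, 0.864, 0.503, 0.002]
wrist_force: [0.8, 0.1, -0.7]
opening: 0.451
gripper_force: 22.3
```

Emit:
carry_out:
  steps:
    - [[0,0,0,0,0,-1],[0,0,0,0,0,-1],[0,0,0,0,0,-1],[0,0,0,0,0,-1],[0,0,0,0,0,-1],[0,0,0,0,0,-1],[0,0,0,0,0,-1],[0,0,0,0,0,-1]]

```text
t: 23.5
eef_pos: [0.6926, -0.1647, 0.2675]
eef_rot: [-0.0, 0.6, 0.8, 0.0]
wrist_force: [-1.1, -0.6, -0.6]
opening: 0.448
gripper_force: 22.3
```

Emit:
carry_out:
  steps:
    - [[0,0,0,0,0,-1],[0,0,0,0,0,-1],[0,0,0,0,0,-1],[0,0,0,0,0,-0.7],[0,0,0,0,0,0]]

```text
t: 24.0
eef_pos: [0.6927, -0.1647, 0.2674]
eef_rot: [-0.0, 0.444, 0.896, 0.0]
wrist_force: [-0.3, 0.2, -0.3]
opening: 0.451
gripper_force: 22.3
```

```bash
python3 - <<'E'
from h import *
s=get_state();print(s['opening'],s['joint_positions'].round(2)); goto(.600,.2648,.26,127.3)
E
```

```text
0.45141380020782734 [-0.39  0.54  1.01  0.    1.59 -1.04]
at [ 0.6927 -0.1647  0.2674] yaw 127.28
now-frame units [15.92  7.46  0.3 ] turnz units -0.0
after-turn frame units [15.91  7.46  0.3 ]
```

Emit:
carry_out:
  steps:
    - [[0.94,0.44,0,0,0,0],[0.94,0.44,0,0,0,0],[0.94,0.44,0,0,0,0],[0.94,0.44,0,0,0,0],[0.94,0.44,0,0,0,0],[0.94,0.44,0,0,0,0],[0.94,0.44,0,0,0,0],[0.94,0.44,0,0,0,0]]

```text
t: 24.8
eef_pos: [0.6487, 0.0391, 0.2672]
eef_rot: [-0.0, 0.445, 0.895, 0.0]
wrist_force: [-0.3, 0.1, 0.5]
opening: 0.453
gripper_force: 22.3
```

Emit:
carry_out:
  steps:
    - [[0.94,0.44,0,0,0,0],[0.94,0.44,0,0,0,0],[0.94,0.44,0,0,0,0],[0.94,0.44,0,0,0,0],[0.94,0.44,0,0,0,0],[0.94,0.44,0,0,0,0],[0.94,0.44,0,0,0,0],[0.94,0.44,0,0,0,0]]

```text
t: 25.6
eef_pos: [0.605, 0.2419, 0.2673]
eef_rot: [0.0, 0.445, 0.895, 0.0]
wrist_force: [-0.1, 0.5, -0.6]
opening: 0.451
gripper_force: 22.3
```

Emit:
carry_out:
  steps:
    - [[0.88,0.42,0,0,0,0],[0,0,0,0,0,0]]

```text
t: 25.8
eef_pos: [0.5993, 0.2678, 0.2672]
eef_rot: [-0.0, 0.444, 0.896, 0.001]
wrist_force: [-0.5, -0.4, -0.7]
opening: 0.449
gripper_force: 22.3
```

```bash
python3 - <<'E'
from h import *
c=cam('wrist'); cv2.imwrite('pics/w5.png',c['color'])
s=get_state();print(s['opening'],s['joint_positions'].round(2)); goto(.600,.2648,.122,127.3)
E
```

```text
0.44994248740449094 [ 0.25  0.43  1.19  0.    1.52 -0.4 ]
at [0.5999 0.2661 0.2671] yaw 127.29
now-frame units [-0.04 -0.03  5.8 ] turnz units -0.0
after-turn frame units [-0.04 -0.03  5.8 ]
```

View pics/w5.png

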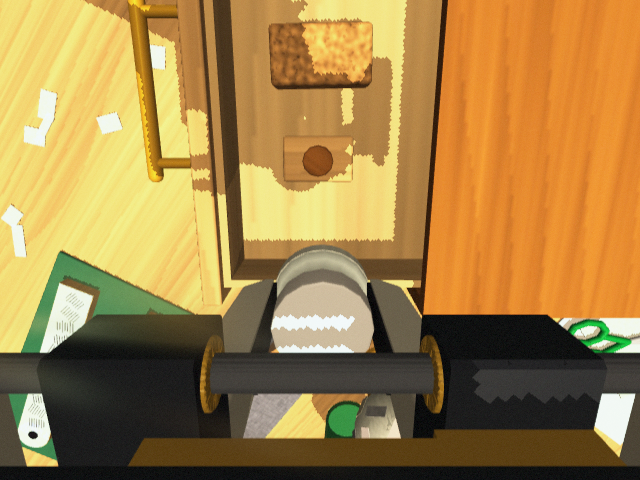

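Drawer contents look right: cork at (320,55), stamp at (318,160), pot held over the right end. I set the pot down and go for the tape.

Emit:
carry_out:
  steps:
    - [[0.1,0,1,0,0,0],[0,0,1,0,0,0],[0,0,1,0,0,0],[0,0,1,0,0,0],[0,0,1,0,0,0],[0,0,0.5,0,0,0],[0,0,0.3,0,0,0],[0,0,0,0,0,0]]

```text
t: 26.65
eef_pos: [0.5991, 0.2662, 0.1212]
eef_rot: [-0.0, 0.445, 0.896, -0.0]
wrist_force: [0.0, -1.7, -0.4]
opening: 0.454
gripper_force: 22.3
```

Emit:
carry_out:
  steps:
    - [[0,0,0,0,0,0],[0,0,0,0,0,0],[0,0,0,0,0,0],[0,0,-0.4,0,0,0],[0,0,-0.8,0,0,0],[0,0,-1,0,0,0],[0,0,-1,0,0,0],[0,0,-1,0,0,0]]
  gripper: 0.65

```text
t: 27.45
eef_pos: [0.5992, 0.2669, 0.2289]
eef_rot: [0.0, 0.444, 0.896, 0.0]
wrist_force: [0.1, -0.6, -0.0]
opening: 0.651
gripper_force: 0.0
```

Emit:
carry_out:
  steps:
    - [[0,0,-1,0,0,0],[0,0,-0.6,0,0,1],[0,0,0,0,0,1],[0,0,0,0,0,1],[0,0,0,0,0,1],[0,0,0,0,0,1],[0,0,0,0,0,1],[0,0,0,0,0,1]]

```text
t: 28.25
eef_pos: [0.5992, 0.2669, 0.268]
eef_rot: [0.0, 0.726, 0.688, 0.001]
wrist_force: [0.6, 0.5, 0.9]
opening: 0.646
gripper_force: 0.0
```

Emit:
carry_out:
  steps:
    - [[0,0,0,0,0,1],[0,0,0,0,0,1],[0,0,0,0,0,1],[0,0,0,0,0,1],[0,0,0,0,0,1],[0,0,0,0,0,1],[0,0,0,0,0,1],[0,0,0,0,0,1]]
  gripper: 0.8

```text
t: 29.05
eef_pos: [0.5992, 0.2668, 0.2679]
eef_rot: [0.0, 0.936, 0.351, 0.001]
wrist_force: [0.9, -1.1, 0.5]
opening: 0.799
gripper_force: 0.0
```

Emit:
carry_out:
  steps:
    - [[0,0,0,0,0,1],[0,0,0,0,0,1],[0,0,0,0,0,1],[0,0,0,0,0,1],[0,0,0,0,0,1],[0,0,0,0,0,0.5],[0.1,0.97,0,0,0,0],[0.1,0.97,0,0,0,0]]

```text
t: 29.85
eef_pos: [0.6122, 0.2201, 0.268]
eef_rot: [-0.0, 0.996, 0.086, 0.001]
wrist_force: [0.2, -0.3, -0.3]
opening: 0.802
gripper_force: 0.0
```

Emit:
carry_out:
  steps:
    - [[0.1,0.97,0,0,0,0],[0.1,0.97,0,0,0,0],[0.1,0.97,0,0,0,0],[0.1,0.97,0,0,0,0],[0.1,0.97,0,0,0,0],[0.1,0.97,0,0,0,0],[0,0,0,0,0,0]]

```text
t: 30.55
eef_pos: [0.6526, 0.0759, 0.2676]
eef_rot: [0.001, 0.996, 0.084, 0.001]
wrist_force: [0.1, -0.3, 1.2]
opening: 0.804
gripper_force: 0.0
```

```bash
python3 - <<'E'
from h import *
c=cam('wrist'); cv2.imwrite('pics/w6.png',c['color'])
find(c,.027,(8,110,90),(20,255,255),(.682,.083),.045); goto(.682,.083,.0155,10)
print(np.round(proj(c,[.682,.083,.027])))
E
```

```text
area 1293 cen px [313. 176.] boxcen [0.6826 0.0898] corners [[0.705, 0.12], [0.714, 0.068], [0.659, 0.058], [0.65, 0.112]]
at [0.6522 0.0777 0.2675] yaw 9.65
now-frame units [ 1.200e+00 -1.000e-02  1.008e+01] turnz units -0.06
after-turn frame units [ 1.21 -0.   10.08]
[320. 178.]
```

Emit:
carry_out:
  steps:
    - [[0.6,-0.08,1,0,0,0],[0.6,-0.08,1,0,0,0],[0,0,1,0,0,0],[0,0,1,0,0,0],[0,0,1,0,0,0],[0,0,1,0,0,0],[0,0,1,0,0,0],[0,0,1,0,0,0]]

```text
t: 31.4
eef_pos: [0.6806, 0.0898, 0.0665]
eef_rot: [-0.0, 0.996, 0.086, 0.0]
wrist_force: [0.1, 0.8, -0.4]
opening: 0.797
gripper_force: 0.0
```

Emit:
carry_out:
  steps:
    - [[0,0,0.8,0,0,0],[0,0,0.6,0,0,0],[0,0,0.4,0,0,0],[0,0,0.2,0,0,0],[0,0,0,0,0,0]]

```text
t: 31.9
eef_pos: [0.6806, 0.0883, 0.0166]
eef_rot: [-0.0, 0.996, 0.085, -0.0]
wrist_force: [-0.0, 0.2, 0.6]
opening: 0.796
gripper_force: 0.0
```

Emit:
carry_out:
  steps:
    - [[0,0,0,0,0,0],[0,0,0,0,0,0],[0,0,0,0,0,0],[0,0,0,0,0,0],[0,0,0,0,0,0],[0,0,-0.6,0,0,0],[0,0,-1,0,0,0],[0,0,-1,0,0,0]]
  gripper: 0
  newtons: 25

```text
t: 32.7
eef_pos: [0.6801, 0.088, 0.0825]
eef_rot: [-0.0, 0.996, 0.085, -0.001]
wrist_force: [0.4, 0.3, -0.4]
opening: 0.597
gripper_force: 25.0
```

```bash
python3 - <<'E'
from h import *
goto(.5364-.0606,.3483+.0796,.26,127.3)
E
```

```text
at [0.6801 0.088  0.0825] yaw 9.78
now-frame units [ -5.75 -14.79  -7.09] turnz units -20.51
after-turn frame units [15.77  1.74 -7.1 ]
```

Emit:
carry_out:
  steps:
    - [[0,0,-1,0,0,0],[0,0,-1,0,0,0],[0,0,-1,0,0,0],[0,0,-1,0,0,-1],[0,0,-1,0,0,-1],[0,0,-1,0,0,-1],[0,0,-1,0,0,-1],[0,0,-0.4,0,0,-1]]

```text
t: 33.5
eef_pos: [0.6813, 0.088, 0.2708]
eef_rot: [0.001, 0.944, 0.331, 0.002]
wrist_force: [-0.4, 0.0, -0.0]
opening: 0.595
gripper_force: 25.0
```

Emit:
carry_out:
  steps:
    - [[0,0,0,0,0,-1],[0,0,0,0,0,-1],[0,0,0,0,0,-1],[0,0,0,0,0,-1],[0,0,0,0,0,-1],[0,0,0,0,0,-1],[0,0,0,0,0,-1],[0,0,0,0,0,-1]]

```text
t: 34.3
eef_pos: [0.6803, 0.088, 0.2674]
eef_rot: [-0.0, 0.74, 0.672, -0.0]
wrist_force: [-0.1, -0.3, -0.3]
opening: 0.599
gripper_force: 25.0
```

Emit:
carry_out:
  steps:
    - [[0,0,0,0,0,-1],[0,0,0,0,0,-1],[0,0,0,0,0,-1],[0,0,0,0,0,-1],[0,0,0,0,0,-1],[0,0,0,0,0,-1],[0,0,0,0,0,-1],[0,0,0,0,0,-0.5]]

```text
t: 35.1
eef_pos: [0.6803, 0.088, 0.2674]
eef_rot: [-0.0, 0.443, 0.897, -0.0]
wrist_force: [0.3, -0.1, 0.8]
opening: 0.598
gripper_force: 25.0
```

Emit:
carry_out:
  steps:
    - [[0.98,0.11,0,0,0,0],[0.98,0.11,0,0,0,0],[0.98,0.11,0,0,0,0],[0.98,0.11,0,0,0,0],[0.98,0.11,0,0,0,0],[0.98,0.11,0,0,0,0],[0.98,0.11,0,0,0,0],[0.98,0.11,0,0,0,0]]

```text
t: 35.9
eef_pos: [0.5787, 0.2581, 0.2675]
eef_rot: [0.0, 0.444, 0.896, 0.0]
wrist_force: [-0.1, 0.2, -0.4]
opening: 0.597
gripper_force: 25.0
```

Emit:
carry_out:
  steps:
    - [[0.98,0.11,0,0,0,0],[0.98,0.11,0,0,0,0],[0.98,0.11,0,0,0,0],[0.98,0.11,0,0,0,0],[0.98,0.11,0,0,0,0],[0.98,0.11,0,0,0,0],[0.98,0.11,0,0,0,0],[0.9,0.11,0,0,0,0]]

```text
t: 36.7
eef_pos: [0.4787, 0.4259, 0.2674]
eef_rot: [-0.0, 0.444, 0.896, 0.0]
wrist_force: [-0.0, -0.2, -0.2]
opening: 0.596
gripper_force: 25.0
```

```bash
python3 - <<'E'
from h import *
s=get_state();print(s['opening'],s['joint_positions'].round(2)); goto(.4758,.4279,.1115,127.3)
E
```

```text
0.5963464947973719 [ 0.55  0.4   1.23  0.    1.51 -0.1 ]
at [0.4787 0.4259 0.2674] yaw 127.25
now-frame units [ 0.13 -0.04  6.24] turnz units -0.01
after-turn frame units [ 0.13 -0.04  6.24]
```

Emit:
carry_out:
  steps:
    - [[0.13,0,1,0,0,0],[0,0,1,0,0,0],[0,0,1,0,0,0],[0,0,1,0,0,0],[0,0,1,0,0,0],[0,0,0.8,0,0,0],[0,0,0.4,0,0,0],[0,0,0,0,0,0]]

```text
t: 37.5
eef_pos: [0.4772, 0.4274, 0.1111]
eef_rot: [-0.0, 0.444, 0.896, -0.001]
wrist_force: [-0.4, -0.3, 0.0]
opening: 0.598
gripper_force: 25.0
```

Emit:
carry_out:
  steps:
    - [[0,0,0,0,0,0],[0,0,0,0,0,0],[0,0,0,0,0,0],[0,0,-0.4,0,0,0],[0,0,-0.8,0,0,0],[0,0,-1,0,0,0],[0,0,-1,0,0,0],[0,0,-1,0,0,0]]
  gripper: 0.75

```text
t: 38.3
eef_pos: [0.4778, 0.4278, 0.2189]
eef_rot: [0.0, 0.444, 0.896, 0.001]
wrist_force: [0.3, -0.1, 0.1]
opening: 0.753
gripper_force: 0.0
```

Emit:
carry_out:
  steps:
    - [[0,0,-1,0,0,0],[0,0,-1,0,0,1],[0,0,0,0,0,1],[0,0,0,0,0,1],[0,0,0,0,0,1],[0,0,0,0,0,1],[0,0,0,0,0,1],[0,0,0,0,0,1]]

```text
t: 39.1
eef_pos: [0.4777, 0.4277, 0.2679]
eef_rot: [0.0, 0.726, 0.688, 0.001]
wrist_force: [0.4, -0.8, 0.1]
opening: 0.749
gripper_force: 0.0
```

Emit:
carry_out:
  steps:
    - [[0,0,0,0,0,1],[0,0,0,0,0,1],[0,0,0,0,0,1],[0,0,0,0,0,1],[0,0,0,0,0,1],[0,0,0,0,0,1],[0,0,0,0,0,1],[0,0,0,0,0,1]]

```text
t: 39.9
eef_pos: [0.4778, 0.4277, 0.268]
eef_rot: [-0.0, 0.936, 0.351, 0.001]
wrist_force: [0.3, 0.8, 0.2]
opening: 0.747
gripper_force: 0.0
```

Emit:
carry_out:
  steps:
    - [[0,0,0,0,0,0.7],[-0.94,0.57,0,0,0,0],[-0.94,0.57,0,0,0,0],[-0.94,0.57,0,0,0,0],[-0.94,0.57,0,0,0,0],[-0.94,0.57,0,0,0,0],[-0.94,0.57,0,0,0,0],[-0.94,0.57,0,0,0,0]]
  gripper: 0

```text
t: 40.7
eef_pos: [0.4069, 0.2478, 0.2679]
eef_rot: [0.0, 0.947, 0.32, 0.001]
wrist_force: [-0.6, 0.0, -0.3]
opening: 0.113
gripper_force: 0.0
```

```bash
python3 - <<'E'
from h import *
c=cam('wrist'); cv2.imwrite('pics/w7.png',c['color'])
s=get_state();print(s['opening'],s['joint_positions'].round(2)); goto(.406,.2489,.120,37.3)
c=cam('top'); cv2.imwrite('pics/t2.png',c['color'][120:320])
E
```

```text
0.06302357093545327 [ 0.31  0.09  1.64 -0.    1.41  1.23]
at [0.4052 0.2449 0.2679] yaw 37.28
now-frame units [ 0.13 -0.12  5.91] turnz units -0.0
after-turn frame units [ 0.12 -0.11  5.91]
```

View pics/w7.png

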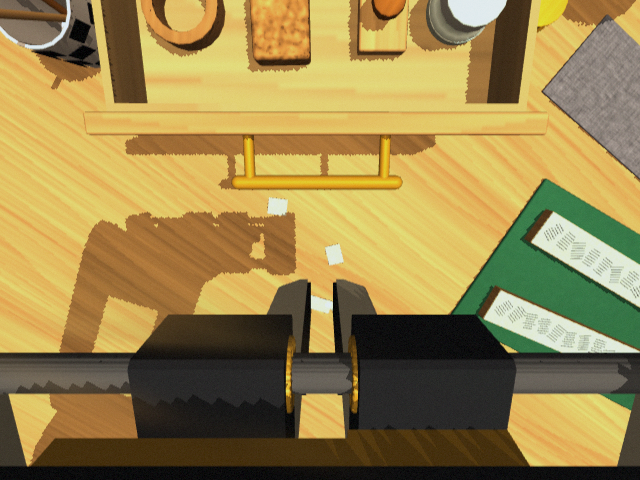

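All four tools are in the drawer and the handle is centred ahead of the closed fingers. I go down and push.

Emit:
carry_out:
  steps:
    - [[0,0,1,0,0,0],[0,0,1,0,0,0],[0,0,1,0,0,0],[0,0,1,0,0,0],[0,0,1,0,0,0],[0,0,0.8,0,0,0],[0,0,0,0,0,0],[0.4,0,0,0,0,0]]

```text
t: 41.6
eef_pos: [0.4151, 0.2551, 0.1223]
eef_rot: [-0.0, 0.948, 0.32, -0.0]
wrist_force: [-0.5, -1.0, -0.6]
opening: 0.007
gripper_force: 0.0
```

Emit:
carry_out:
  steps:
    - [[0.4,0,0,0,0,0],[0.4,0,0,0,0,0],[0.5,0,0,0,0,0],[0.5,0,0,0,0,0],[0.5,0,0,0,0,0],[0.5,0,0,0,0,0],[0.5,0,0,0,0,0],[0.5,0,0,0,0,0]]

```text
t: 42.4
eef_pos: [0.4919, 0.3131, 0.1217]
eef_rot: [0.0, 0.948, 0.32, 0.0]
wrist_force: [-0.7, -0.8, 1.9]
opening: 0.005
gripper_force: 0.7
```

Emit:
carry_out:
  steps:
    - [[0.5,0,0,0,0,0],[0.5,0,0,0,0,0],[0.5,0,0,0,0,0],[0.4,0,0,0,0,0],[0.3,0,0,0,0,0],[0.2,0,0,0,0,0],[0.1,0,0,0,0,0],[0,0,0,0,0,0]]

```text
t: 43.2
eef_pos: [0.5407, 0.3504, 0.1216]
eef_rot: [-0.0, 0.948, 0.32, 0.0]
wrist_force: [-0.0, 0.4, 0.4]
opening: 0.006
gripper_force: 0.0
```

```bash
python3 - <<'E'
from h import *
s=get_state();print(s['wrist_force']); goto(.406,.2489,.120,37.3)
c=cam('top'); cv2.imwrite('pics/t3.png',c['color'])
c=cam('wrist'); cv2.imwrite('pics/w8.png',c['color'])
E
```

```text
[-0.01889339  0.43786427  0.37315558]
at [0.5407 0.3504 0.1216] yaw 37.29
now-frame units [-6.75 -0.04  0.06] turnz units -0.0
after-turn frame units [-6.75 -0.04  0.06]
```

View pics/w8.png

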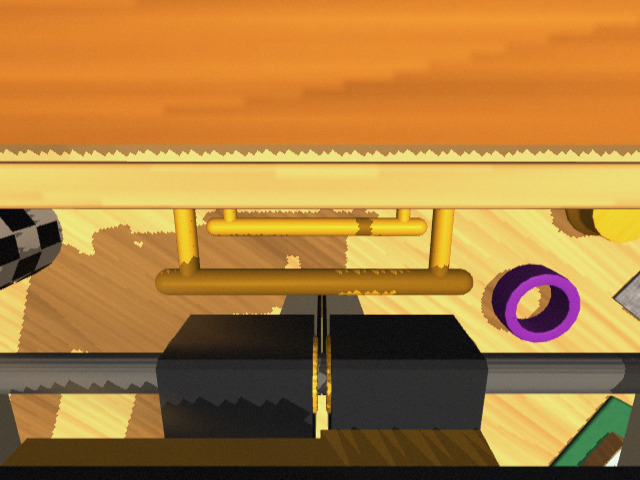

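The drawer is nearly in, with the front just ahead of the chest edge at row 163. I push on slowly until the force rises.

Emit:
carry_out:
  steps:
    - [[0.15,0,0,0,0,0],[0.15,0,0,0,0,0],[0.1,0,0,0,0,0],[0,0,0,0,0,0]]

```text
t: 43.7
eef_pos: [0.5459, 0.3544, 0.1217]
eef_rot: [0.001, 0.947, 0.32, -0.003]
wrist_force: [-9.6, -7.3, 7.7]
opening: 0.005
gripper_force: 5.9
```

Emit:
carry_out:
  steps:
    - [[0.1,0,0,0,0,0],[0.1,0,0,0,0,0],[0,0,0,0,0,0]]

```text
t: 44.0
eef_pos: [0.546, 0.3545, 0.1217]
eef_rot: [0.003, 0.947, 0.32, -0.008]
wrist_force: [-21.4, -16.5, 17.1]
opening: 0.004
gripper_force: 13.7
```

Emit:
carry_out:
  steps:
    - [[0.08,0,0,0,0,0],[0.08,0,0,0,0,0],[0,0,0,0,0,0]]

```text
t: 44.3
eef_pos: [0.546, 0.3545, 0.1217]
eef_rot: [0.004, 0.947, 0.32, -0.012]
wrist_force: [-30.6, -25.3, 24.7]
opening: 0.006
gripper_force: 19.9
```

The drawer is stalled against its stop, so it's shut. I back off, rise, and turn towards the boards.

Emit:
carry_out:
  steps:
    - [[-0.5,0,0,0,0,0],[-0.8,0,0,0,0,0],[-0.8,0,0,0,0,0],[-0.6,0,0,0,0,0],[0,0,-1,0,0,0],[0,0,-1,0,0,0],[0,0,-1,0,0,0],[0,0,-1,0,0,0]]

```text
t: 45.1
eef_pos: [0.5023, 0.321, 0.223]
eef_rot: [-0.0, 0.948, 0.32, 0.001]
wrist_force: [1.2, -0.5, -1.1]
opening: 0.005
gripper_force: 0.0
```

Emit:
carry_out:
  steps:
    - [[0,0,-1,0,0,-1],[0,0,-1,0,0,-1],[0,0,0,0,0,-1],[0,0,0,0,0,-1],[0,0,0,0,0,-1],[0,0,0,0,0,-1],[0,0,0,0,0,-1],[0,0,0,0,0,-1]]
  gripper: 0.6

```text
t: 45.9
eef_pos: [0.5023, 0.321, 0.2719]
eef_rot: [0.0, 0.747, 0.665, 0.0]
wrist_force: [0.3, -0.3, -0.9]
opening: 0.591
gripper_force: 0.0
```

Emit:
carry_out:
  steps:
    - [[0,0,0,0,0,-1],[0,0,0,0,0,-1],[0,0,0,0,0,-0.6],[-0.95,0,0,0,0,0],[-0.95,0,0,0,0,0],[-0.95,0,0,0,0,0],[-0.95,0,0,0,0,0],[-0.95,0,0,0,0,0]]

```text
t: 46.7
eef_pos: [0.519, 0.2025, 0.272]
eef_rot: [0.0, 0.656, 0.755, 0.0]
wrist_force: [0.9, -0.0, -0.6]
opening: 0.599
gripper_force: 0.0
```

Emit:
carry_out:
  steps:
    - [[-0.95,0,0,0,0,0],[-0.95,0,0,0,0,0],[-0.95,0,0,0,0,0],[-0.95,0,0,0,0,0],[-0.95,0,0,0,0,0],[0,0,0,0,0,0]]

```text
t: 47.3
eef_pos: [0.5359, 0.0832, 0.2719]
eef_rot: [0.001, 0.657, 0.754, -0.0]
wrist_force: [-0.1, 0.0, 0.6]
opening: 0.599
gripper_force: 0.0
```

```bash
python3 - <<'E'
from h import *
s=get_state();print(s['joint_positions'].round(3)); goto(.5513,-.079,.26,97.9)
c=cam('wrist'); cv2.imwrite('pics/w9.png',c['color'])
c=cam('top'); cv2.imwrite('pics/t4.png',c['color'][120:330,80:560])
E
```

```text
[-5.100e-02  2.180e-01  1.478e+00 -1.000e-03  1.445e+00 -1.880e-01]
at [0.5359 0.0832 0.2719] yaw 97.85
now-frame units [-6.51 -0.28  0.48] turnz units -0.01
after-turn frame units [-6.51 -0.28  0.47]
```

View pics/t4.png

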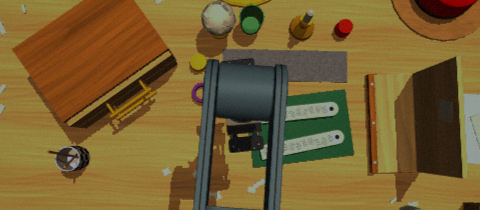

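The drawer front is flush and nothing else has moved. I test the tilt in free air to see how the wrist behaves.

Emit:
carry_out:
  steps:
    - [[0,0,0,0,-1,0],[0,0,0,0,-1,0],[0,0,0,0,-1,0],[0,0,0,0,-1,0],[0,0,0,0,-1,0],[0,0,0,0,-1,0],[0,0,0,0,0,0]]

```text
t: 48.1
eef_pos: [0.534, 0.0888, 0.2696]
eef_rot: [0.223, 0.624, 0.723, -0.195]
wrist_force: [-0.1, 0.1, 0.3]
opening: 0.603
gripper_force: 0.0
```

```bash
python3 - <<'E'
from h import *
s=get_state();print(s['joint_positions'].round(4),s['eef_pos'],s['eef_rot'])
R0=R.from_euler
def ori(j,s4=1): return R0('z',j[0])*R0('y',j[1]+j[2])*R0('z',s4*j[3])*R0('y',j[4])*R0('z',j[5]+np.pi/2)
for s4 in (1,-1): print(s4,(ori(s['joint_positions'],s4).inv()*rot()).magnitude())
E
```

```text
[ 0.3289  0.3307  1.4846 -0.5916  1.474   0.2863] [0.53398154 0.08883593 0.26961897] [ 0.22266433  0.62431034  0.72299618 -0.19476577]
1 4.19329707894104e-16
-1 1.1832495146650543
```

```bash
cat > kin.py <<'E'
from h import *
from scipy.optimize import least_squares
Z=lambda a:R.from_euler('z',a); Y=lambda a:R.from_euler('y',a)
def ori(j): return Z(j[0])*Y(j[1]+j[2])*Z(j[3])*Y(j[4])*Z(j[5]+np.pi/2)
def pos_rows(j):
    A=Z(j[0]);B=A*Y(j[1]);C=B*Y(j[2]);D=C*Z(j[3]);E=D*Y(j[4])
    c=lambda Q,i:Q.as_matrix()[:,i]
    # H, L1, L2, a2(forearm x), L3, d after shoulder, d after forearm roll
    return np.stack([c(A,2),c(B,2),c(C,2),c(C,0),c(E,2),c(A,1),c(D,1)],1)
data=[([-1.45883,.259166,1.535811,0,1.348027,-.202784],[.17025,-.52256,.22602]),
([-.398,.325,1.385,0,1.434,1.17],[.58078,-.12404,.25076]),
([.1,.366,1.281,-.001,1.495,1.019],[.59742,.17088,.26949]),
([-.39,.54,1.01,0,1.59,-1.04],[.6927,-.1647,.2674]),
([-.051,.218,1.478,-.001,1.445,-.188],[.5359,.0832,.2719]),
([.31,.09,1.64,0,1.41,1.23],[.4052,.2449,.2679]),
([.3289,.3307,1.4846,-.5916,1.474,.2863],[.53398,.08884,.26962])]
A=np.concatenate([pos_rows(j) for j,_ in data]); b=np.concatenate([p for _,p in data])
prm,res,rk,sv=np.linalg.lstsq(A,b,rcond=1e-6)
if __name__=='__main__': print(prm.round(4),rk,sv.round(3),np.abs(A@prm-b).max())
LO=np.array([-3.14,-.91,.19,-1.22,.22,-3.12]);HI=np.array([3.14,2.08,2.58,4.36,2.71,3.12])
def ik(p,Rt,j0=(0,.3,1.4,-.6,1.4,.2)):
    f=lambda j:np.r_[(pos_rows(j)@prm-p)*3,(ori(j).inv()*Rt).as_rotvec()]
    s=least_squares(f,np.clip(j0,LO+.01,HI-.01),bounds=(LO,HI)); return s.x,np.abs(s.fun).max()
E
python3 kin.py
```

```text
[ 2.197e-01  5.367e-01  4.256e-01  6.080e-02  3.589e-01  1.111e-01
 -5.000e-04] 7 [5.219 3.722 2.719 0.479 0.386 0.351 0.105] 0.001865048005198655
```

```bash
cat > place.py <<'E'
from kin import *
Lx=np.array([.0558,-.9984,0]);Ly=np.array([.9984,.0558,0]);Zw=np.array([0,0,1.])
S0=np.array([.5245,-.3019,0])
def boardpose(yl,lean,gap=0,up=0):
    """underside-centre and rotation of board, paper-side foot corner at stop inner face - gap"""
    a=np.radians(lean); u=np.sin(a)*Lx+np.cos(a)*Zw; n=-np.cos(a)*Lx+np.sin(a)*Zw
    corner=S0+yl*Ly+(.014*np.cos(a)+gap)*Lx+(.012+up)*Zw
    return corner+.12*u, R.from_matrix(np.stack([u,np.cross(n,u),n],1))
def pickpose(c,ang,alpha,z):
    """tool: yaw ang (tool x toward square end), then tilted +alpha about tool y"""
    Rt=Z(np.radians(ang))*R.from_euler('x',np.pi)*Y(np.radians(alpha)); return np.array([*c,z]),Rt
def flat(c,ang): # board flat on mat, x axis opposite of tool x
    return np.array([*c,.005]), Z(np.radians(ang+180))
E
python3 - <<'E'
from place import *
for nm,c,ang,yl in [('b1',(.5513,-.079),97.9,.05),('b2',(.4623,-.0975),103.3,-.05)]:
  for al in (0,10,20,30):
    p,Rt=pickpose(c,ang,al,.016+.00013*al)
    j,e=ik(p,Rt,(0,.3,1.6,.1,1.3,0)); cb,Rb=flat(c,ang)
    t=Rb.inv().apply(p-cb); Rr=Rb.inv()*Rt
    out=[]
    for up,lean in((.10,20),(.0,23),(0,25)):
        C,RB=boardpose(yl,lean,.0,up); Rg=RB*Rr; pg=C+RB.apply(t); jj,ee=ik(pg,Rg); out.append((pg.round(3).tolist(),jj.round(2).tolist(),round(ee,4)))
    print(nm,al,j.round(2),round(e,4)); [print('   ',o) for o in out]
E
```

```text
b1 0 [-0.34  0.5   1.76 -0.    0.88 -0.48] 0.0
    ([0.577, -0.343, 0.229], [-0.22, 0.51, 1.63, -1.22, 1.17, 0.41], np.float64(0.1469))
    ([0.577, -0.349, 0.127], [-0.23, 0.64, 1.64, -1.22, 1.12, 0.52], np.float64(0.1485))
    ([0.577, -0.352, 0.125], [-0.25, 0.63, 1.65, -1.22, 1.08, 0.51], np.float64(0.1316))
b1 10 [-0.44  0.53  1.71  0.17  1.   -0.68] 0.0
    ([0.577, -0.342, 0.229], [-0.26, 0.45, 1.7, -1.22, 1.05, 0.4], np.float64(0.0251))
    ([0.577, -0.347, 0.127], [-0.28, 0.57, 1.72, -1.22, 0.97, 0.49], np.float64(0.0507))
    ([0.577, -0.351, 0.126], [-0.3, 0.57, 1.73, -1.22, 0.94, 0.48], np.float64(0.0328))
b1 20 [-0.52  0.58  1.66  0.3   1.14 -0.82] 0.0
    ([0.577, -0.34, 0.229], [-0.31, 0.4, 1.67, -1.02, 0.99, 0.19], np.float64(0.0))
    ([0.577, -0.346, 0.128], [-0.34, 0.52, 1.73, -1.09, 0.86, 0.34], np.float64(0.0))
    ([0.577, -0.35, 0.127], [-0.37, 0.51, 1.72, -1.04, 0.85, 0.28], np.float64(0.0))
b1 30 [-0.6   0.66  1.59  0.4   1.28 -0.92] 0.0
    ([0.577, -0.339, 0.23], [-0.38, 0.37, 1.59, -0.76, 1.0, -0.07], np.float64(0.0))
    ([0.577, -0.345, 0.128], [-0.42, 0
[... 669 characters left out ...]

    ([0.477, -0.357, 0.126], [-0.38, 0.43, 1.92, -1.22, 0.87, 0.47], np.float64(0.0828))
b2 20 [-0.62  0.5   1.83  0.25  1.1  -1.  ] 0.0
    ([0.477, -0.346, 0.229], [-0.39, 0.24, 1.9, -1.09, 0.89, 0.23], np.float64(0.0))
    ([0.477, -0.352, 0.128], [-0.43, 0.38, 1.98, -1.22, 0.76, 0.44], np.float64(0.0))
    ([0.477, -0.356, 0.127], [-0.45, 0.38, 1.96, -1.16, 0.74, 0.37], np.float64(0.0))
b2 30 [-0.69  0.58  1.75  0.32  1.26 -1.09] 0.0
    ([0.477, -0.345, 0.23], [-0.48, 0.2, 1.82, -0.79, 0.89, -0.09], np.float64(0.0))
    ([0.477, -0.351, 0.128], [-0.51, 0.33, 1.91, -0.87, 0.72, 0.06], np.float64(0.0))
    ([0.477, -0.355, 0.127], [-0.54, 0.33, 1.89, -0.81, 0.72, -0.03], np.float64(0.0))
```

```bash
cat >> place.py <<'E'
def plan(p,Rt):
    e=np.array(get_state()['eef_pos']); Rc=rot(); d=np.array(p)-e
    print('at',e.round(4),'dist',np.linalg.norm(d).round(3),'shift now-frame',(Rc.inv().apply(d)/.025).round(2),' rot units',((Rc.inv()*Rt).as_rotvec()/.1).round(2),' shift after-rot frame',(Rt.inv().apply(d)/.025).round(2))
E
python3 - <<'E'
from place import *
p,Rt=pickpose((.5513,-.079),97.9,30,.12); plan(p,Rt)
p2,Rt=pickpose((.5513,-.079),97.9,30,.02); print('down',(Rt.inv().apply(p2-p)/.025).round(2))
E
```

```text
at [0.534  0.0888 0.2696] dist 0.226 shift now-frame [-2.18 -0.26  8.75]  rot units [-0.04 11.24  0.08]  shift after-rot frame [-8.83 -0.24  1.81]
down [-2.   -0.    3.46]
```

Emit:
carry_out:
  steps:
    - [[0,0,0,0,0.94,0],[0,0,0,0,0.94,0],[0,0,0,0,0.94,0],[0,0,0,0,0.94,0],[0,0,0,0,0.94,0],[0,0,0,0,0.94,0],[0,0,0,0,0.94,0],[0,0,0,0,0.94,0]]

```text
t: 48.9
eef_pos: [0.5361, 0.0859, 0.2736]
eef_rot: [-0.057, 0.654, 0.753, 0.054]
wrist_force: [0.3, 0.7, -0.7]
opening: 0.599
gripper_force: 0.0
```

Emit:
carry_out:
  steps:
    - [[0,0,0,0,0.94,0],[0,0,0,0,0.94,0],[0,0,0,0,0.94,0],[0,0,0,0,0.9,0],[-0.9,-0.03,0.2,0,0,0],[-0.9,-0.03,0.2,0,0,0],[-0.9,-0.03,0.2,0,0,0],[-0.9,-0.03,0.2,0,0,0]]

```text
t: 49.7
eef_pos: [0.5427, 0.017, 0.2099]
eef_rot: [-0.194, 0.633, 0.729, 0.172]
wrist_force: [1.0, -0.4, 0.1]
opening: 0.602
gripper_force: 0.0
```

Emit:
carry_out:
  steps:
    - [[-0.9,-0.03,0.2,0,0,0],[-0.9,-0.03,0.2,0,0,0],[-0.9,-0.03,0.2,0,0,0],[-0.9,-0.03,0.2,0,0,0],[-0.9,0,0.1,0,0,0],[0,0,0,0,0,0]]

```text
t: 50.3
eef_pos: [0.5506, -0.07, 0.1315]
eef_rot: [-0.196, 0.635, 0.728, 0.17]
wrist_force: [-0.1, -0.4, 0.2]
opening: 0.596
gripper_force: 0.0
```

```bash
python3 - <<'E'
from place import *
p,Rt=pickpose((.5513,-.079),97.9,30,.0205); plan(p,Rt); print(get_state()['joint_positions'].round(2))
c=cam('wrist'); cv2.imwrite('pics/w10.png',c['color'])
E
```

```text
at [ 0.5506 -0.07    0.1315] dist 0.111 shift now-frame [-2.54 -0.01  3.66]  rot units [-0.01 -0.01 -0.01]  shift after-rot frame [-2.53 -0.02  3.67]
[-0.58  0.52  1.52  0.39  1.48 -0.83]
```

View pics/w10.png

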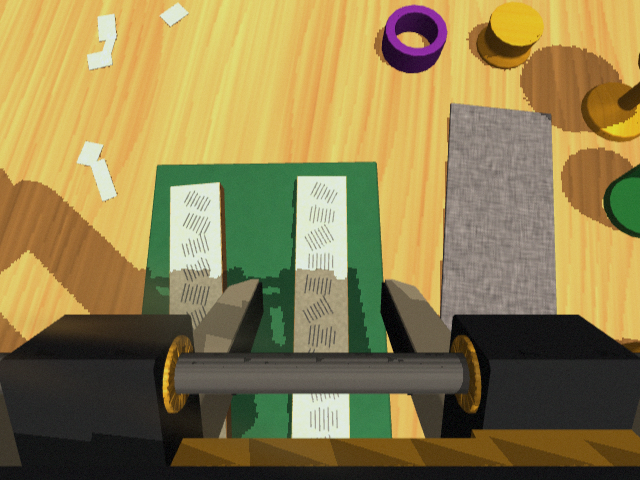

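The board runs up the middle (column 322) between the fingers and is well aligned. I go down and grip.

Emit:
carry_out:
  steps:
    - [[-0.6,0,0.9,0,0,0],[-0.6,0,0.9,0,0,0],[-0.6,0,0.9,0,0,0],[-0.4,0,0.5,0,0,0],[-0.2,0,0.3,0,0,0],[-0.1,0,0.12,0,0,0],[0,0,0,0,0,0]]

```text
t: 51.05
eef_pos: [0.5523, -0.0765, 0.0243]
eef_rot: [-0.195, 0.633, 0.729, 0.17]
wrist_force: [-0.7, 0.0, 0.1]
opening: 0.6
gripper_force: 0.0
```

Emit:
carry_out:
  steps:
    - [[0,0,0,0,0,0],[0,0,0,0,0,0],[0,0,0,0,0,0],[0,0,0,0,0,0],[0,0,0,0,0,0],[0,0,0,0,0,0]]
  gripper: 0
  newtons: 35

```text
t: 51.65
eef_pos: [0.5522, -0.0767, 0.0247]
eef_rot: [-0.195, 0.633, 0.729, 0.17]
wrist_force: [0.2, -0.6, 4.8]
opening: 0.416
gripper_force: 35.0
```

```bash
python3 - <<'E'
from place import *
s=get_state(); print(s['eef_pos'],s['eef_rot'],s['opening'],s['wrist_force'])
cb,Rb=flat((.5513,-.079),97.9); np.savez('g1.npz',t=Rb.inv().apply(np.array(s['eef_pos'])-cb),q=(Rb.inv()*rot()).as_quat())
E
```

```text
[ 0.55219886 -0.07670517  0.02468421] [-0.19513688  0.63348502  0.72915515  0.17015021] 0.41558801448540356 [ 0.24241079 -0.56376959  4.83347643]
```

The jaws are shallow on the board. I reopen, go 6 mm lower and grip again.

Emit:
carry_out:
  steps:
    - [[0,0,0,0,0,0],[0,0,0,0,0,0],[0,0,0,0,0,0],[-0.06,0,0.11,0,0,0],[-0.06,0,0.1,0,0,0],[0,0,0,0,0,0]]
  gripper: 0.6

```text
t: 52.25
eef_pos: [0.5515, -0.0763, 0.0172]
eef_rot: [-0.196, 0.634, 0.729, 0.17]
wrist_force: [-0.3, -0.0, -0.8]
opening: 0.601
gripper_force: 0.0
```

Emit:
carry_out:
  steps:
    - [[0,0,0,0,0,0],[0,0,0,0,0,0],[0,0,0,0,0,0],[0,0,0,0,0,0],[0,0,0,0,0,0],[0,0,0,0,0,0]]
  gripper: 0
  newtons: 35

```text
t: 52.85
eef_pos: [0.5519, -0.0765, 0.0179]
eef_rot: [-0.195, 0.634, 0.729, 0.17]
wrist_force: [0.6, 1.1, -0.7]
opening: 0.425
gripper_force: 35.0
```

```bash
python3 - <<'E'
from place import *
s=get_state(); print(s['eef_pos'],s['eef_rot'],s['opening'],s['wrist_force'])
cb,Rb=flat((.5513,-.079),97.9); np.savez('g1.npz',t=Rb.inv().apply(np.array(s['eef_pos'])-cb),q=(Rb.inv()*rot()).as_quat())
print(Rb.inv().apply(np.array(s['eef_pos'])-cb))
E
```

```text
[ 0.5519459  -0.07654296  0.01788609] [-0.19542776  0.63355728  0.72906972  0.16991327] 0.4247919317141048 [ 0.57647535  1.08637208 -0.72999481]
[-0.00234495  0.00097747  0.01288609]
```

The grip is good (39.5 mm, TCP 13 mm above the underside). I lift.

Emit:
carry_out:
  steps:
    - [[0.2,0,-0.35,0,0,0],[0.5,0,-0.87,0,0,0],[0.5,0,-0.87,0,0,0],[0.5,0,-0.87,0,0,0],[0.5,0,-0.87,0,0,0],[0.5,0,-0.87,0,0,0],[0.5,0,-0.87,0,0,0],[0.5,0,-0.87,0,0,0]]

```text
t: 53.65
eef_pos: [0.5516, -0.0769, 0.2053]
eef_rot: [-0.195, 0.634, 0.729, 0.17]
wrist_force: [0.7, -0.1, -0.4]
opening: 0.426
gripper_force: 35.0
```

Emit:
carry_out:
  steps:
    - [[0.5,0,-0.87,0,0,0],[0.5,0,-0.87,0,0,0],[0.5,0,-0.87,0,0,0],[0,0,0,0,0,0]]

```text
t: 54.05
eef_pos: [0.553, -0.0776, 0.2827]
eef_rot: [-0.192, 0.633, 0.73, 0.17]
wrist_force: [0.3, -0.1, -0.9]
opening: 0.419
gripper_force: 35.0
```

```bash
cat >> place.py <<'E'
def target(g,yl,lean,gap,up):
    d=np.load(g); C,RB=boardpose(yl,lean,gap,up); Rt=RB*R.from_quat(d['q']); p=C+RB.apply(d['t'])
    j,e=ik(p,Rt); print('lean',lean,'up',up,'joints',j.round(2),'err',round(e,4)); plan(p,Rt); return p,Rt
E
python3 - <<'E'
from place import *
print(get_state()['opening']); target('g1.npz',.05,20,.006,.10); target('g1.npz',.05,20,.006,.16)
E
```

```text
0.4192807783688245
lean 20 up 0.1 joints [-0.4   0.37  1.59 -0.76  0.99 -0.08] err 0.0
at [ 0.553  -0.0776  0.2827] dist 0.276 shift now-frame [-10.46  -0.52  -3.42]  rot units [  0.16 -12.17   0.88]  shift after-rot frame [-6.83  0.4   8.64]
lean 20 up 0.16 joints [-0.4   0.32  1.51 -0.71  1.09 -0.18] err 0.0
at [ 0.553  -0.0776  0.2827] dist 0.27 shift now-frame [-9.27 -0.51 -5.5 ]  rot units [  0.16 -12.17   0.88]  shift after-rot frame [-8.37  0.39  6.8 ]
```

Emit:
carry_out:
  steps:
    - [[0,0,0,0.01,-0.93,0.07],[0,0,0,0.01,-0.93,0.07],[0,0,0,0.01,-0.93,0.07],[0,0,0,0.01,-0.93,0.07],[0,0,0,0.01,-0.93,0.07],[0,0,0,0.01,-0.93,0.07],[0,0,0,0.01,-0.93,0.07],[0,0,0,0.01,-0.93,0.07]]

```text
t: 54.85
eef_pos: [0.5514, -0.077, 0.2782]
eef_rot: [0.077, 0.671, 0.733, -0.082]
wrist_force: [-1.0, 0.3, -0.6]
opening: 0.423
gripper_force: 35.0
```

Emit:
carry_out:
  steps:
    - [[0,0,0,0.01,-0.93,0.07],[0,0,0,0.01,-0.93,0.07],[0,0,0,0.01,-0.93,0.07],[0,0,0,0.01,-0.93,0.07],[0,0,0,0,-0.93,0],[0,0,0,0,0,0]]

```text
t: 55.45
eef_pos: [0.5505, -0.0752, 0.2755]
eef_rot: [0.24, 0.642, 0.689, -0.235]
wrist_force: [0.4, 0.8, -0.9]
opening: 0.421
gripper_force: 35.0
```

```bash
python3 - <<'E'
from place import *
s=get_state(); print(s['opening'],s['joint_positions'].round(2)); target('g1.npz',.05,20,.006,.10)
E
```

```text
0.42117917326836035 [ 0.08  0.3   1.56 -0.7   1.37  0.18]
lean 20 up 0.1 joints [-0.4   0.37  1.59 -0.76  0.99 -0.08] err 0.0
at [ 0.5505 -0.0752  0.2755] dist 0.277 shift now-frame [-7.2   0.44  8.4 ]  rot units [-0.06 -0.12  0.14]  shift after-rot frame [-7.1   0.49  8.48]
```

Emit:
carry_out:
  steps:
    - [[-0.79,0.05,0.94,0,0,0.02],[-0.79,0.05,0.94,0,0,0.02],[-0.79,0.05,0.94,0,0,0.02],[-0.79,0.05,0.94,0,0,0.02],[-0.79,0.05,0.94,0,0,0.02],[-0.79,0.05,0.94,0,0,0.02],[-0.79,0.05,0.94,0,0,0],[-0.79,0.05,0.94,0,-0.1,0]]

```text
t: 56.25
eef_pos: [0.5744, -0.3197, 0.2333]
eef_rot: [0.246, 0.648, 0.681, -0.235]
wrist_force: [0.9, -0.1, -0.8]
opening: 0.424
gripper_force: 35.0
```

Emit:
carry_out:
  steps:
    - [[-0.79,0.05,0.94,0,0,0],[0,0,0,0,0,0],[0,0,0,0,0,0]]

```text
t: 56.55
eef_pos: [0.5766, -0.3488, 0.2274]
eef_rot: [0.246, 0.649, 0.681, -0.235]
wrist_force: [-0.1, 0.9, -1.2]
opening: 0.427
gripper_force: 35.0
```

```bash
cat >> place.py <<'E'
def whites(c,p0,r,name,amin=40):
    """white blobs in camera c near world point p0: pixel boxes"""
    hsv=cv2.cvtColor(cv2.medianBlur(c['color'],3),cv2.COLOR_BGR2HSV); m=cv2.inRange(hsv,(0,0,95),(179,75,255))
    u,v=map(int,proj(c,p0)); k=np.zeros_like(m); cv2.circle(k,(u,v),r,255,-1); m&=k
    n,l,s,ce=cv2.connectedComponentsWithStats(m)
    for i in range(1,n):
        if s[i,4]>amin:
            cn,_=cv2.findContours((l==i).astype(np.uint8),0,2); rc=cv2.minAreaRect(max(cn,key=len)); print(name,s[i,4],'box',cv2.boxPoints(rc).round().tolist())
def expect(c,C,RB,name):
    print(name,'expect paper corners+tip',[np.round(proj(c,C+RB.apply(q))).tolist() for q in ([-.12,-.02,.014],[-.12,.02,.014],[.1,-.02,.014],[.1,.02,.014],[.12,0,.014])])
E
python3 - <<'E'
from place import *
s=get_state(); print(s['opening'],s['wrist_force'].round(1)); target('g1.npz',.05,20,.006,.10); target('g1.npz',.05,20,.004,.003)
d=np.load('g1.npz'); RB=rot()*R.from_quat(d['q']).inv(); C=np.array(s['eef_pos'])-RB.apply(d['t'])
for n in('scene','top'):
    c=cam(n); cv2.imwrite(f'pics/h_{n}.png',c['color']); expect(c,C,RB,n); whites(c,C,80,n)
E
```

```text
0.4267635650104427 [-0.1  0.9 -1.2]
lean 20 up 0.1 joints [-0.4   0.37  1.59 -0.76  0.99 -0.08] err 0.0
at [ 0.5766 -0.3488  0.2274] dist 0.003 shift now-frame [ 0.09  0.06 -0.05]  rot units [-0.05 -0.04 -0.07]  shift after-rot frame [ 0.09  0.06 -0.05]
lean 20 up 0.003 joints [-0.39  0.48  1.69 -0.88  0.85  0.12] err 0.0
at [ 0.5766 -0.3488  0.2274] dist 0.098 shift now-frame [2.63 0.07 2.88]  rot units [-0.05 -0.04 -0.07]  shift after-rot frame [2.64 0.07 2.87]
scene expect paper corners+tip [[141.0, 246.0], [141.0, 261.0], [73.0, 195.0], [71.0, 211.0], [65.0, 197.0]]
scene 243 box [[97.0, 161.0], [115.0, 145.0], [126.0, 158.0], [109.0, 174.0]]
scene 106 box [[119.0, 200.0], [120.0, 181.0], [128.0, 181.0], [127.0, 200.0]]
scene 59 box [[100.0, 241.0], [101.0, 228.0], [108.0, 229.0], [107.0, 242.0]]
scene 1398 box [[21.0, 238.0], [57.0, 237.0], [59.0, 294.0], [23.0, 295.0]]
top expect paper corners+tip [[468.0, 231.0], [468.0, 216.0], [534.0, 224.0], [533.0, 206.0], [541.0, 214.0]]
top 2164 box [[544.0, 214.0], [585.0, 214.0], [585.0, 283.0], [544.0, 283.0]]
```

Emit:
carry_out:
  steps:
    - [[0.4,0.01,0.44,0,0,0],[0.4,0.01,0.44,0,0,0],[0.4,0.01,0.44,0,0,0],[0.4,0.01,0.44,0,0,0],[0.4,0.01,0.44,0,0,0],[0.35,0.01,0.38,0,0,0],[0,0,0,0,0,0]]

```text
t: 57.35
eef_pos: [0.5775, -0.3428, 0.1372]
eef_rot: [0.244, 0.647, 0.682, -0.236]
wrist_force: [-1.3, -0.4, -1.3]
opening: 0.428
gripper_force: 35.0
```

```bash
python3 - <<'E'
from place import *
s=get_state(); print(s['opening'],s['wrist_force'].round(1)); target('g1.npz',.05,20,.004,.003); target('g1.npz',.05,20,0.004,-.003)
target('g1.npz',.05,20,-0.003,0)
E
```

```text
0.42813660449569824 [-1.3 -0.4 -1.3]
lean 20 up 0.003 joints [-0.39  0.48  1.69 -0.88  0.85  0.12] err 0.0
at [ 0.5775 -0.3428  0.1372] dist 0.007 shift now-frame [0.14 0.01 0.26]  rot units [-0.07 -0.05 -0.02]  shift after-rot frame [0.14 0.01 0.26]
lean 20 up -0.003 joints [-0.39  0.49  1.69 -0.89  0.84  0.13] err 0.0
at [ 0.5775 -0.3428  0.1372] dist 0.013 shift now-frame [0.29 0.02 0.44]  rot units [-0.07 -0.05 -0.02]  shift after-rot frame [0.29 0.01 0.44]
lean 20 up 0 joints [-0.38  0.48  1.7  -0.89  0.85  0.13] err 0.0
at [ 0.5775 -0.3428  0.1372] dist 0.012 shift now-frame [0.43 0.01 0.17]  rot units [-0.07 -0.05 -0.02]  shift after-rot frame [0.43 0.01 0.17]
```

Emit:
carry_out:
  steps:
    - [[0.14,0,0.26,0,0,0],[0,0,0,0,0,0]]

```text
t: 57.55
eef_pos: [0.5789, -0.3454, 0.133]
eef_rot: [0.247, 0.648, 0.682, -0.235]
wrist_force: [-1.1, -1.0, -1.8]
opening: 0.423
gripper_force: 35.0
```

Emit:
carry_out:
  steps:
    - [[0.08,0,0.09,0,0,0],[0,0,0,0,0,0]]

```text
t: 57.75
eef_pos: [0.579, -0.3454, 0.1307]
eef_rot: [0.247, 0.648, 0.681, -0.235]
wrist_force: [-0.1, -0.2, -0.6]
opening: 0.426
gripper_force: 35.0
```

Emit:
carry_out:
  steps:
    - [[0.08,0,0.09,0,0,0],[0,0,0,0,0,0]]

```text
t: 57.95
eef_pos: [0.5795, -0.3459, 0.1288]
eef_rot: [0.248, 0.647, 0.681, -0.235]
wrist_force: [-0.1, -1.5, 3.7]
opening: 0.429
gripper_force: 35.0
```

Contact came at the expected height. I now slide the foot to the stop.

Emit:
carry_out:
  steps:
    - [[0.064,0,-0.06,0,0,0],[0.064,0,-0.05,0,0,0],[0,0,0,0,0,0]]

```text
t: 58.25
eef_pos: [0.5795, -0.342, 0.1297]
eef_rot: [0.248, 0.647, 0.681, -0.236]
wrist_force: [0.4, -3.0, 5.0]
opening: 0.421
gripper_force: 35.0
```

Emit:
carry_out:
  steps:
    - [[0.064,0,-0.048,0,0,0],[0,0,0,0,0,0]]

```text
t: 58.45
eef_pos: [0.5796, -0.3403, 0.13]
eef_rot: [0.249, 0.647, 0.681, -0.236]
wrist_force: [-0.6, -4.4, 7.1]
opening: 0.425
gripper_force: 35.0
```

Emit:
carry_out:
  steps:
    - [[0.064,0,-0.048,0,0,0],[0,0,0,0,0,0]]

```text
t: 58.65
eef_pos: [0.5796, -0.3385, 0.1302]
eef_rot: [0.249, 0.647, 0.681, -0.236]
wrist_force: [0.3, -4.8, 6.4]
opening: 0.424
gripper_force: 35.0
```

```bash
python3 - <<'E'
from place import *
s=get_state(); print(s['opening'],s['wrist_force'].round(1)); target('g1.npz',.05,20,.0,.0); target('g1.npz',.05,23.5,0.0,0)
E
```

```text
0.4241336457478827 [ 0.3 -4.8  6.4]
lean 20 up 0.0 joints [-0.39  0.48  1.69 -0.89  0.85  0.13] err 0.0
at [ 0.5796 -0.3385  0.1302] dist 0.004 shift now-frame [ 0.03 -0.08  0.14]  rot units [-0.01  0.02 -0.06]  shift after-rot frame [ 0.03 -0.08  0.14]
lean 23.5 up 0 joints [-0.42  0.48  1.67 -0.79  0.84  0.02] err 0.0
at [ 0.5796 -0.3385  0.1302] dist 0.01 shift now-frame [-0.12 -0.08  0.37]  rot units [-0.01  0.63 -0.06]  shift after-rot frame [-0.14 -0.08  0.37]
```

Emit:
carry_out:
  steps:
    - [[-0.04,0,-0.06,0,0,0],[0,0,0,0,0,0]]

```text
t: 58.85
eef_pos: [0.579, -0.3368, 0.1297]
eef_rot: [0.247, 0.648, 0.681, -0.235]
wrist_force: [1.7, -1.7, 2.6]
opening: 0.424
gripper_force: 35.0
```

Emit:
carry_out:
  steps:
    - [[0.064,0,-0.048,0,0,0],[0,0,0,0,0,0]]

```text
t: 59.05
eef_pos: [0.579, -0.3352, 0.1301]
eef_rot: [0.248, 0.647, 0.681, -0.236]
wrist_force: [0.8, -3.0, 5.4]
opening: 0.425
gripper_force: 35.0
```

Emit:
carry_out:
  steps:
    - [[0.064,0,-0.048,0,0,0],[0,0,0,0,0,0]]

```text
t: 59.25
eef_pos: [0.5789, -0.3336, 0.1304]
eef_rot: [0.248, 0.647, 0.681, -0.236]
wrist_force: [-0.2, -4.0, 6.0]
opening: 0.426
gripper_force: 35.0
```

Emit:
carry_out:
  steps:
    - [[-0.04,0,-0.055,0,0,0],[0,0,0,0,0,0]]

```text
t: 59.45
eef_pos: [0.5785, -0.3327, 0.1307]
eef_rot: [0.247, 0.648, 0.682, -0.235]
wrist_force: [0.4, -3.5, 2.3]
opening: 0.425
gripper_force: 35.0
```

```bash
python3 - <<'E'
from place import *
s=get_state(); print(s['eef_pos'],s['wrist_force'].round(1))
for n in('scene','wrist'):
    c=cam(n); cv2.imwrite(f'pics/r_{n}.png',c['color'])
c=cam('wrist'); 
# where do stop line, and foot corner expected appear
for nm,p in [('stopin',S0+.05*Ly+.028*Zw),('stopin20',S0+.02*Ly+.028*Zw),('shelf foot',S0+.05*Ly+.0127*Lx+.012*Zw),('shelf mid',S0+.02*Ly+.05*Lx+.012*Zw)]: print(nm,np.round(proj(c,p)),np.round(proj(cam('scene'),p)))
for lean in(16,18,20,22,24):
  for nm,cc in(('w',c),):
    C,RB=boardpose(.05,lean,0,0); expect(cc,C,RB,f'{nm}{lean}')
E
```

```text
[ 0.5785042  -0.33265557  0.13065048] [ 0.4 -3.5  2.3]
stopin [319. 102.] [155. 273.]
stopin20 [263. 102.] [155. 263.]
shelf foot [319. 104.] [151. 277.]
shelf mid [275. 153.] [136. 269.]
w16 expect paper corners+tip [[283.0, 89.0], [356.0, 88.0], [264.0, 580.0], [373.0, 580.0], [319.0, 651.0]]
w18 expect paper corners+tip [[283.0, 89.0], [356.0, 89.0], [267.0, 571.0], [371.0, 571.0], [319.0, 636.0]]
w20 expect paper corners+tip [[283.0, 90.0], [356.0, 89.0], [270.0, 562.0], [369.0, 562.0], [319.0, 622.0]]
w22 expect paper corners+tip [[283.0, 90.0], [356.0, 90.0], [272.0, 552.0], [367.0, 552.0], [319.0, 609.0]]
w24 expect paper corners+tip [[283.0, 91.0], [356.0, 90.0], [274.0, 543.0], [365.0, 543.0], [320.0, 596.0]]
```

```bash
python3 - <<'E'
import cv2,numpy as np
im=cv2.cvtColor(cv2.medianBlur(cv2.imread('pics/r_wrist.png'),5),cv2.COLOR_BGR2HSV)
for col in (240,300,319,340): print(col,[(r,*im[r,col].tolist()) for r in range(60,150,6)])
# white extents per row
m=cv2.inRange(im,(0,0,90),(179,70,255))
for r in (110,130,160,200,240): 
    x=np.where(m[r,200:440])[0]+200; print(r,(x.min(),x.max(),len(x)) if len(x) else None)
E
```

```text
240 [(60, 13, 200, 107), (66, 13, 196, 113), (72, 14, 204, 210), (78, 14, 204, 223), (84, 15, 200, 233), (90, 14, 202, 223), (96, 14, 199, 204), (102, 17, 153, 175), (108, 17, 152, 179), (114, 17, 154, 182), (120, 17, 154, 179), (126, 16, 150, 175), (132, 25, 117, 248), (138, 23, 129, 248), (144, 24, 124, 248)]
300 [(60, 13, 199, 105), (66, 13, 199, 109), (72, 13, 203, 137), (78, 13, 201, 132), (84, 13, 201, 132), (90, 13, 201, 118), (96, 13, 196, 112), (102, 23, 64, 179), (108, 22, 66, 182), (114, 23, 66, 178), (120, 23, 65, 180), (126, 23, 62, 176), (132, 23, 64, 180), (138, 23, 62, 185), (144, 22, 64, 187)]
319 [(60, 13, 198, 102), (66, 13, 199, 118), (72, 13, 200, 139), (78, 13, 201, 133), (84, 13, 201, 133), (90, 13, 199, 118), (96, 13, 193, 111), (102, 22, 67, 179), (108, 22, 59, 152), (114, 23, 65, 180), (120, 22, 64, 183), (126, 21, 67, 183), (132, 21, 60, 158), (138, 23, 65, 170), (144, 23, 63, 177)]
340 [(60, 13, 202, 106), (66, 13, 199, 118), (72, 14, 203, 226), (78, 15, 201, 233), (84, 15, 202, 233), (90, 14, 204, 219), (96, 15, 199, 197), (102, 22, 65, 181), (108, 22, 63, 187), (114, 23, 60, 174), (120, 23, 63, 190), (126, 23, 63, 195), (132, 24, 61, 177), (138, 22, 59, 169), (144, 22, 62, 172)]
110 (np.int64(287), np.int64(358), 72)
130 (np.int64(286), np.int64(358), 73)
160 (np.int64(285), np.int64(359), 75)
200 (np.int64(283), np.int64(361), 79)
240 (np.int64(281), np.int64(362), 82)
```

Paper meets the stop at row 100 with the board square, and the side force confirms contact. I release and retreat.

Emit:
carry_out:
  steps:
    - [[0,0,0,0,0,0],[0,0,0,0,0,0],[0,0,0,0,0,0],[0,0,0,0,0,0],[0,0,-0.3,0,0,0],[0,0,-0.6,0,0,0],[0,0,-1,0,0,0],[0,0,-1,0,0,0]]
  gripper: 0.62

```text
t: 60.6
eef_pos: [0.5759, -0.2852, 0.1876]
eef_rot: [0.247, 0.648, 0.681, -0.235]
wrist_force: [0.7, -0.3, -0.3]
opening: 0.628
gripper_force: 0.0
```

Emit:
carry_out:
  steps:
    - [[0,0,-1,0,0,0],[0,0,-1,0,0,0],[0,0,-1,0,0,0],[0,0,-1,0,0,0],[0,0,-1,0,0,0],[0,0,-1,0,0,0],[0,0,0,0,0,0]]

```text
t: 61.3
eef_pos: [0.5727, -0.1881, 0.3057]
eef_rot: [0.25, 0.647, 0.682, -0.233]
wrist_force: [-0.0, -0.8, 0.7]
opening: 0.622
gripper_force: 0.0
```

```bash
python3 - <<'E'
from place import *
C,RB=boardpose(.05,25,0,0)
for n in('scene','top','wrist'):
    c=cam(n); cv2.imwrite(f'pics/q_{n}.png',c['color']); expect(c,C,RB,n); whites(c,C,60 if n!='wrist' else 200,n)
p,Rt=pickpose((.4623,-.0975),103.3,30,.12); plan(p,Rt)
E
```

```text
scene expect paper corners+tip [[156.0, 268.0], [156.0, 282.0], [88.0, 227.0], [86.0, 243.0], [80.0, 230.0]]
top expect paper corners+tip [[454.0, 233.0], [453.0, 219.0], [517.0, 227.0], [516.0, 210.0], [523.0, 218.0]]
top 131 box [[543.0, 214.0], [549.0, 214.0], [550.0, 243.0], [544.0, 243.0]]
wrist expect paper corners+tip [[302.0, 113.0], [338.0, 113.0], [300.0, 314.0], [340.0, 314.0], [320.0, 334.0]]
wrist 7543 box [[303.0, 118.0], [340.0, 118.0], [340.0, 332.0], [303.0, 332.0]]
wrist 207 box [[127.0, 279.0], [139.0, 275.0], [147.0, 294.0], [135.0, 298.0]]
wrist 234 box [[231.0, 286.0], [253.0, 278.0], [260.0, 297.0], [238.0, 305.0]]
wrist 2256 box [[388.0, 282.0], [422.0, 266.0], [460.0, 347.0], [425.0, 363.0]]
wrist 2124 box [[262.0, 341.0], [275.0, 282.0], [321.0, 292.0], [308.0, 351.0]]
wrist 1595 box [[332.0, 395.0], [420.0, 380.0], [424.0, 406.0], [336.0, 421.0]]
wrist 425 box [[241.0, 393.0], [266.0, 393.0], [266.0, 413.0], [241.0, 413.0]]
wrist 398 box [[279.0, 393.0], [294.0, 393.0], [294.0, 419.0], [279.0, 419.0]]
at [ 0.571 -0.19   0.301] dist 0.23 shift now-frame [ 7.65 -4.14  3.05]  rot units [-0.18 12.16 -1.92]  shift after-rot frame [ 0.37 -3.38  8.57]
```

Board 1's white blob in the wrist view (303–340, 118–332) matches the 25° leaning pose. Now board 2.

Emit:
carry_out:
  steps:
    - [[0,0,0,-0.01,0.93,-0.15],[0,0,0,-0.01,0.93,-0.15],[0,0,0,-0.01,0.93,-0.15],[0,0,0,-0.01,0.93,-0.15],[0,0,0,-0.01,0.93,-0.15],[0,0,0,-0.01,0.93,-0.15],[0,0,0,-0.01,0.93,-0.15],[0,0,0,-0.01,0.93,-0.15]]
  gripper: 0.6

```text
t: 62.25
eef_pos: [0.5707, -0.1911, 0.3005]
eef_rot: [-0.031, 0.647, 0.762, 0.006]
wrist_force: [-0.7, -0.4, -0.9]
opening: 0.601
gripper_force: 0.0
```

Emit:
carry_out:
  steps:
    - [[0,0,0,-0.01,0.93,-0.15],[0,0,0,-0.01,0.93,-0.15],[0,0,0,-0.01,0.93,-0.15],[0,0,0,-0.01,0.93,-0.15],[0,0,0,-0.01,0.93,-0.15],[0,-0.35,0.8,0,0,0],[0,-0.35,0.8,0,0,0],[0,-0.35,0.8,0,0,0]]

```text
t: 63.05
eef_pos: [0.5375, -0.1683, 0.2468]
eef_rot: [-0.204, 0.6, 0.757, 0.157]
wrist_force: [0.2, 0.5, 1.0]
opening: 0.596
gripper_force: 0.0
```

Emit:
carry_out:
  steps:
    - [[0,-0.35,0.8,0,0,0],[0,-0.35,0.8,0,0,0],[0,-0.35,0.8,0,0,0],[0,-0.35,0.8,0,0,0],[0,-0.35,0.8,0,0,0],[0,-0.35,0.8,0,0,0],[0,0,0,0,0,0]]

```text
t: 63.75
eef_pos: [0.4703, -0.1207, 0.1429]
eef_rot: [-0.206, 0.6, 0.757, 0.156]
wrist_force: [0.3, 0.2, 0.9]
opening: 0.601
gripper_force: 0.0
```

```bash
python3 - <<'E'
from place import *
p,Rt=pickpose((.4623,-.0975),103.3,30,.0175); plan(p,Rt); C,RB=flat((.4623,-.0975),103.3)
c=cam('wrist'); cv2.imwrite('pics/w11.png',c['color']); expect(c,C,RB,'b2'); whites(c,C,260,'w',600)
c=cam('top'); expect(c,C,RB,'top'); whites(c,C,60,'top',60)
E
```

```text
at [ 0.4703 -0.1207  0.1429] dist 0.128 shift now-frame [-1.66 -0.04  4.83]  rot units [-0.09  0.01 -0.04]  shift after-rot frame [-1.66 -0.1   4.83]
b2 expect paper corners+tip [[298.0, 149.0], [345.0, 148.0], [293.0, 428.0], [349.0, 428.0], [321.0, 459.0]]
w 864 box [[202.0, 103.0], [227.0, 97.0], [242.0, 152.0], [217.0, 158.0]]
w 10056 box [[294.0, 145.0], [345.0, 145.0], [345.0, 352.0], [294.0, 352.0]]
w 3357 box [[544.0, 314.0], [551.0, 177.0], [586.0, 178.0], [580.0, 315.0]]
w 5756 box [[174.0, 365.0], [464.0, 365.0], [464.0, 387.0], [174.0, 387.0]]
w 2200 box [[293.0, 393.0], [347.0, 393.0], [347.0, 438.0], [293.0, 438.0]]
top expect paper corners+tip [[342.0, 279.0], [339.0, 265.0], [418.0, 263.0], [415.0, 250.0], [424.0, 255.0]]
top 883 box [[339.0, 265.0], [413.0, 250.0], [416.0, 264.0], [342.0, 280.0]]
```

Emit:
carry_out:
  steps:
    - [[-0.3,0,0.9,-0.03,0,0],[-0.3,0,0.9,-0.03,0,0],[-0.3,0,0.9,-0.03,0,0],[-0.3,0,0.9,0,0,0],[-0.2,-0.03,0.5,0,0,0],[-0.14,-0.03,0.4,0,0,0],[-0.1,0,0.3,0,0,0],[0,0,0,0,0,0]]

```text
t: 64.65
eef_pos: [0.4663, -0.0994, 0.0205]
eef_rot: [-0.2, 0.6, 0.758, 0.16]
wrist_force: [1.1, 0.7, 0.1]
opening: 0.599
gripper_force: 0.0
```

```bash
python3 - <<'E'
from place import *
p,Rt=pickpose((.4623,-.0975),103.3,30,.0175); plan(p,Rt)
E
```

```text
at [ 0.4663 -0.0994  0.0205] dist 0.005 shift now-frame [ 0.04 -0.14  0.16]  rot units [ 0.03  0.06 -0.01]  shift after-rot frame [ 0.04 -0.14  0.16]
```

Emit:
carry_out:
  steps:
    - [[0.02,-0.14,0.07,0.03,0,0],[0,0,0.08,0,0,0],[0,0,0,0,0,0]]

```text
t: 64.95
eef_pos: [0.4625, -0.0981, 0.0181]
eef_rot: [-0.2, 0.6, 0.758, 0.159]
wrist_force: [-0.6, 0.1, -0.3]
opening: 0.599
gripper_force: 0.0
```

Emit:
carry_out:
  steps:
    - [[0,0,0,0,0,0],[0,0,0,0,0,0],[0,0,0,0,0,0],[0,0,0,0,0,0],[0,0,0,0,0,0],[0,0,0,0,0,0]]
  gripper: 0
  newtons: 35

```text
t: 65.55
eef_pos: [0.4626, -0.0981, 0.018]
eef_rot: [-0.2, 0.6, 0.758, 0.159]
wrist_force: [-0.3, -0.2, 2.8]
opening: 0.426
gripper_force: 35.0
```

```bash
python3 - <<'E'
from place import *
s=get_state(); print(s['eef_pos'],s['opening'],s['wrist_force'].round(1))
cb,Rb=flat((.4623,-.0975),103.3); t=Rb.inv().apply(np.array(s['eef_pos'])-cb); np.savez('g2.npz',t=t*[1,0,1],q=(Rb.inv()*rot()).as_quat()); print(t)
E
```

```text
[ 0.46257237 -0.09808963  0.01797335] 0.4256032293870533 [-0.3 -0.2  2.8]
[0.00063648 0.00012942 0.01297335]
```

Emit:
carry_out:
  steps:
    - [[0.2,0,-0.35,0,0,0],[0.5,0,-0.87,0,0,0],[0.5,0,-0.87,0,0,0],[0.5,0,-0.87,0,0,0],[0.5,0,-0.87,0,0,0],[0.5,0,-0.87,0,0,0],[0.5,0,-0.87,0,0,0],[0.5,0,-0.87,0,0,0]]

```text
t: 66.35
eef_pos: [0.4618, -0.097, 0.205]
eef_rot: [-0.2, 0.6, 0.758, 0.159]
wrist_force: [-1.0, -0.2, -1.5]
opening: 0.421
gripper_force: 35.0
```

Emit:
carry_out:
  steps:
    - [[0.5,0,-0.87,0,0,0],[0.5,0,-0.87,0,0,0],[0.5,0,-0.87,0,0,0],[0,0,0,0,0,0]]

```text
t: 66.75
eef_pos: [0.463, -0.0974, 0.2819]
eef_rot: [-0.198, 0.6, 0.759, 0.159]
wrist_force: [1.5, -0.1, -1.3]
opening: 0.425
gripper_force: 35.0
```

```bash
python3 - <<'E'
from place import *
print(get_state()['opening']); target('g2.npz',-.05,20,.006,.10)
E
```

```text
0.42466294078742656
lean 20 up 0.1 joints [-0.49  0.21  1.82 -0.8   0.88 -0.09] err 0.0
at [ 0.463  -0.0974  0.2819] dist 0.261 shift now-frame [-9.8  -1.8  -3.13]  rot units [  0.21 -12.14   1.86]  shift after-rot frame [-6.44 -0.    8.22]
```

Emit:
carry_out:
  steps:
    - [[0,0,0,0.02,-0.93,0.14],[0,0,0,0.02,-0.93,0.14],[0,0,0,0.02,-0.93,0.14],[0,0,0,0.02,-0.93,0.14],[0,0,0,0.02,-0.93,0.14],[0,0,0,0.02,-0.93,0.14],[0,0,0,0.02,-0.93,0.14],[0,0,0,0.02,-0.93,0.14]]

```text
t: 67.55
eef_pos: [0.4615, -0.0967, 0.2782]
eef_rot: [0.077, 0.656, 0.746, -0.088]
wrist_force: [-0.1, 0.0, -2.5]
opening: 0.427
gripper_force: 35.0
```

Emit:
carry_out:
  steps:
    - [[0,0,0,0.02,-0.93,0.14],[0,0,0,0.02,-0.93,0.14],[0,0,0,0.02,-0.93,0.14],[0,0,0,0.02,-0.93,0.14],[0,0,0,0.02,-0.93,0.14],[-0.7,0,0.9,0,0,0],[-0.7,0,0.9,0,0,0],[-0.7,0,0.9,0,0,0]]

```text
t: 68.35
eef_pos: [0.4665, -0.18, 0.2589]
eef_rot: [0.244, 0.643, 0.686, -0.237]
wrist_force: [-0.2, -0.7, -0.9]
opening: 0.428
gripper_force: 35.0
```

Emit:
carry_out:
  steps:
    - [[-0.7,0,0.9,0,0,0],[-0.7,0,0.9,0,0,0],[-0.7,0,0.9,0,0,0],[-0.7,0,0.9,0,0,0],[-0.5,0,0.6,0,0,0],[0,0,0,0,0,0],[0,0,0,0,0,0]]

```text
t: 69.05
eef_pos: [0.4733, -0.3104, 0.2317]
eef_rot: [0.244, 0.644, 0.685, -0.237]
wrist_force: [0.5, 0.2, -0.2]
opening: 0.424
gripper_force: 35.0
```

```bash
python3 - <<'E'
from place import *
s=get_state(); print(s['opening'],s['joint_positions'].round(2)); target('g2.npz',-.05,20,.006,.10); target('g2.npz',-.05,20,.005,.004)
E
```

```text
0.42445123502817006 [-0.41  0.19  1.83 -0.79  0.94 -0.05]
lean 20 up 0.1 joints [-0.49  0.21  1.82 -0.8   0.88 -0.09] err 0.0
at [ 0.4733 -0.3104  0.2317] dist 0.043 shift now-frame [-1.26  0.06  1.15]  rot units [-0.08 -0.1   0.09]  shift after-rot frame [-1.25  0.06  1.16]
lean 20 up 0.004 joints [-0.49  0.34  1.93 -0.98  0.73  0.17] err 0.0
at [ 0.4733 -0.3104  0.2317] dist 0.106 shift now-frame [1.23 0.1  4.07]  rot units [-0.08 -0.1   0.09]  shift after-rot frame [1.27 0.06 4.06]
```

Emit:
carry_out:
  steps:
    - [[-0.62,0.03,0.58,-0.04,-0.05,0.05],[-0.62,0.03,0.58,-0.04,-0.05,0.04],[0,0,0,0,0,0],[0.36,0,0.41,0,0,0],[0.36,0,0.41,0,0,0],[0.36,0,0.41,0,0,0],[0.36,0,0.41,0,0,0],[0.36,0,0.41,0,0,0]]

```text
t: 69.85
eef_pos: [0.4785, -0.3502, 0.1619]
eef_rot: [0.252, 0.644, 0.682, -0.236]
wrist_force: [0.2, 0.2, -1.6]
opening: 0.428
gripper_force: 35.0
```

Emit:
carry_out:
  steps:
    - [[0.36,0,0.41,0,0,0],[0.15,0,0.18,0,0,0],[0,0,0,0,0,0]]

```text
t: 70.15
eef_pos: [0.4782, -0.3505, 0.142]
eef_rot: [0.251, 0.644, 0.683, -0.236]
wrist_force: [-0.2, -0.1, -1.2]
opening: 0.426
gripper_force: 35.0
```

```bash
python3 - <<'E'
from place import *
s=get_state(); print(s['opening'],s['wrist_force'].round(1)); target('g2.npz',-.05,20,.004,.002)
E
```

```text
0.42585294045957334 [-0.2 -0.1 -1.2]
lean 20 up 0.002 joints [-0.48  0.34  1.93 -0.99  0.73  0.18] err 0.0
at [ 0.4782 -0.3505  0.142 ] dist 0.01 shift now-frame [ 0.26 -0.04  0.32]  rot units [ 0.02 -0.    0.02]  shift after-rot frame [ 0.26 -0.04  0.32]
```

Emit:
carry_out:
  steps:
    - [[0.13,-0.02,0.16,0,0,0],[0.13,-0.02,0.16,0,0,0],[0,0,0,0,0,0]]

```text
t: 70.45
eef_pos: [0.4771, -0.3519, 0.1321]
eef_rot: [0.252, 0.645, 0.682, -0.236]
wrist_force: [-1.0, 0.3, -0.9]
opening: 0.427
gripper_force: 35.0
```

Emit:
carry_out:
  steps:
    - [[0.06,0,0.07,0,0,0],[0,0,0,0,0,0]]

```text
t: 70.65
eef_pos: [0.4777, -0.3528, 0.1312]
eef_rot: [0.253, 0.645, 0.682, -0.237]
wrist_force: [-0.4, -1.2, 3.4]
opening: 0.426
gripper_force: 35.0
```

Emit:
carry_out:
  steps:
    - [[0.1,0,-0.06,0,0,0],[0,0,0,0,0,0]]

```text
t: 70.85
eef_pos: [0.4777, -0.3504, 0.1318]
eef_rot: [0.253, 0.644, 0.681, -0.237]
wrist_force: [-1.5, -3.0, 6.1]
opening: 0.425
gripper_force: 35.0
```

Emit:
carry_out:
  steps:
    - [[0.064,0,-0.048,0,0,0],[0,0,0,0,0,0]]

```text
t: 71.05
eef_pos: [0.4777, -0.3488, 0.1321]
eef_rot: [0.254, 0.644, 0.681, -0.237]
wrist_force: [-1.9, -4.2, 6.6]
opening: 0.427
gripper_force: 35.0
```

Emit:
carry_out:
  steps:
    - [[-0.06,0,-0.09,0,0,0],[0,0,0,0,0,0]]

```text
t: 71.25
eef_pos: [0.4772, -0.3466, 0.1323]
eef_rot: [0.252, 0.645, 0.682, -0.236]
wrist_force: [0.5, -0.1, -0.7]
opening: 0.425
gripper_force: 35.0
```

Emit:
carry_out:
  steps:
    - [[0.09,0,-0.08,0,0,0],[0,0,0,0,0,0]]

```text
t: 71.45
eef_pos: [0.477, -0.3437, 0.1324]
eef_rot: [0.252, 0.645, 0.682, -0.236]
wrist_force: [0.9, -1.5, -0.9]
opening: 0.426
gripper_force: 35.0
```

Emit:
carry_out:
  steps:
    - [[0.064,0,-0.055,0,0,0],[0,0,0,0,0,0]]

```text
t: 71.65
eef_pos: [0.477, -0.3419, 0.1327]
eef_rot: [0.252, 0.645, 0.682, -0.237]
wrist_force: [-0.5, -4.1, 1.1]
opening: 0.425
gripper_force: 35.0
```

Emit:
carry_out:
  steps:
    - [[0.064,0,-0.055,0,0,0],[0,0,0,0,0,0]]

```text
t: 71.85
eef_pos: [0.477, -0.3399, 0.1329]
eef_rot: [0.253, 0.645, 0.682, -0.237]
wrist_force: [1.1, -3.9, 3.3]
opening: 0.423
gripper_force: 35.0
```

```bash
python3 - <<'E'
from place import *
target('g2.npz',-.05,20,.0,.0)
E
```

```text
lean 20 up 0.0 joints [-0.48  0.34  1.94 -0.99  0.73  0.19] err 0.0
at [ 0.477  -0.3399  0.1329] dist 0.008 shift now-frame [-0.13 -0.02  0.28]  rot units [ 0.03  0.02 -0.  ]  shift after-rot frame [-0.13 -0.02  0.28]
```

The stop contact is clear (side force with almost no vertical load). I release and retreat.

Emit:
carry_out:
  steps:
    - [[0,0,0,0,0,0],[0,0,0,0,0,0],[0,0,0,0,0,0],[0,0,0,0,0,0],[0,0,-0.3,0,0,0],[0,0,-0.6,0,0,0],[0,0,-1,0,0,0],[0,0,-1,0,0,0]]
  gripper: 0.62

```text
t: 72.65
eef_pos: [0.4737, -0.2916, 0.1887]
eef_rot: [0.252, 0.645, 0.682, -0.236]
wrist_force: [-0.7, 0.1, 0.8]
opening: 0.62
gripper_force: 0.0
```

Emit:
carry_out:
  steps:
    - [[0,0,-1,0,0,0],[0,0,-1,0,0,0],[0,0,-1,0,0,0],[0,0,-1,0,0,0],[0,0,-1,0,0,0],[0,0,-1,0,0,0],[0,0,0,0,0,0]]

```text
t: 73.35
eef_pos: [0.4693, -0.1937, 0.3054]
eef_rot: [0.255, 0.644, 0.682, -0.234]
wrist_force: [-0.0, -0.3, 0.6]
opening: 0.622
gripper_force: 0.0
```

```bash
python3 - <<'E'
from place import *
c=cam('wrist'); t=cam('top')
for y in (.05,-.05):
    for lean in (22,25):
        C,RB=boardpose(y,lean,0,0); expect(c,C,RB,f'wrist {y} {lean}')
whites(c,C,300,'wrist',1500)
im=np.zeros((480,800,3),np.uint8); im[:360,:480]=cv2.resize(c['color'],(480,360)); a=t['color'][120:330,90:570]; im[270:,320:]=0
b=t['color'][110:320,90:570]; im[270:480,320:800]=b
s=cam('scene')['color'][130:400,30:350]; im[:270,480:]=s
cv2.imwrite('pics/final.png',im)
E
```

```text
wrist 0.05 22 expect paper corners+tip [[390.0, 109.0], [426.0, 109.0], [400.0, 308.0], [440.0, 308.0], [421.0, 329.0]]
wrist 0.05 25 expect paper corners+tip [[390.0, 109.0], [426.0, 109.0], [398.0, 309.0], [437.0, 309.0], [418.0, 329.0]]
wrist -0.05 22 expect paper corners+tip [[301.0, 109.0], [337.0, 109.0], [300.0, 309.0], [340.0, 309.0], [320.0, 329.0]]
wrist -0.05 25 expect paper corners+tip [[301.0, 109.0], [337.0, 109.0], [300.0, 310.0], [339.0, 309.0], [320.0, 329.0]]
wrist 1579 box [[494.0, 35.0], [496.0, -1.0], [561.0, 2.0], [559.0, 38.0]]
wrist 7443 box [[301.0, 113.0], [338.0, 113.0], [338.0, 327.0], [301.0, 327.0]]
wrist 8691 box [[368.0, 117.0], [426.0, 110.0], [456.0, 350.0], [397.0, 358.0]]
wrist 4414 box [[101.0, 233.0], [130.0, 144.0], [183.0, 161.0], [155.0, 250.0]]
wrist 2147 box [[63.0, 300.0], [64.0, 272.0], [201.0, 275.0], [201.0, 304.0]]
wrist 3363 box [[298.0, 380.0], [460.0, 380.0], [460.0, 425.0], [298.0, 425.0]]
```

View pics/final.png

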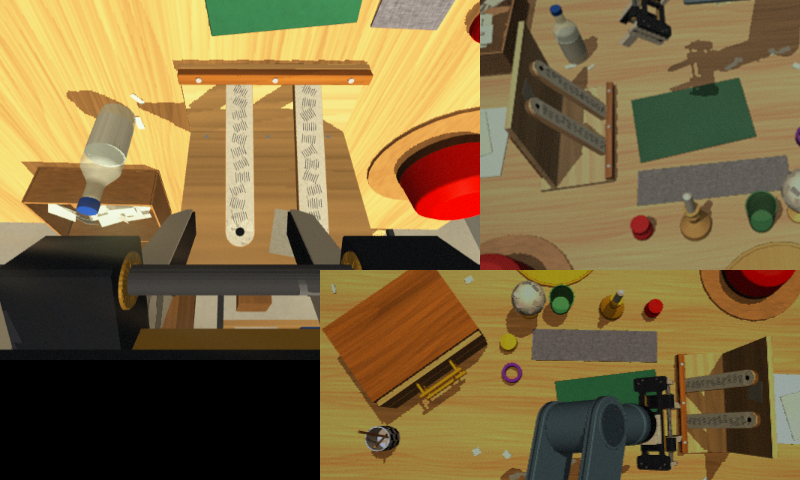

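The picture shows both boards leaning on the panel, papered face out, round ends up, well apart. The drawer is shut and the other things are in place. One numeric check of foot and tip positions in the top view.

```bash
python3 - <<'E'
from place import *
t=cam('top'); s=cam('scene')
for y in (.05,-.05):
    for g,lean in ((0,25),(.01,21)):
        C,RB=boardpose(y,lean,g,0); u,v=proj(t,C+RB.apply([0,0,.014])); expect(t,C,RB,f'top {y} {lean}')
        print(' hole(.1)',np.round(proj(t,C+RB.apply([.1,0,.014]))),np.round(proj(s,C+RB.apply([.1,0,.014]))),'scene foot',np.round(proj(s,C+RB.apply([-.12,0,.014]))))
    u0,v0=proj(t,boardpose(y,25,0,0)[0]+boardpose(y,25,0,0)[1].apply([-.12,0,.014])); u1,v1=proj(t,boardpose(y,25,0,0)[0]+boardpose(y,25,0,0)[1].apply([.12,0,.014]))
    h=cv2.cvtColor(t['color'],cv2.COLOR_BGR2HSV); sl=(v1-v0)/(u1-u0)
    print('stop in px',np.round(proj(t,S0+y*Ly+.028*Zw),1))
    for u in list(range(444,464,2))+list(range(500,540,2)): 
        for dv in(0,): print((u,*h[int(round(v0+sl*(u-u0)+dv)),u].tolist()),end=' ')
    print()
E
```

```text
top 0.05 25 expect paper corners+tip [[454.0, 233.0], [453.0, 219.0], [517.0, 227.0], [516.0, 210.0], [523.0, 218.0]]
 hole(.1) [516. 218.] [ 87. 235.] scene foot [156. 275.]
top 0.05 21 expect paper corners+tip [[457.0, 233.0], [457.0, 219.0], [516.0, 227.0], [515.0, 210.0], [522.0, 217.0]]
 hole(.1) [516. 218.] [ 88. 233.] scene foot [152. 276.]
stop in px [454.7 225.8]
(444, 22, 152, 159) (446, 15, 176, 90) (448, 14, 170, 36) (450, 13, 217, 127) (452, 13, 212, 155) (454, 14, 224, 139) (456, 20, 71, 75) (458, 23, 76, 67) (460, 23, 76, 91) (462, 25, 71, 79) (500, 20, 80, 80) (502, 20, 85, 87) (504, 20, 65, 78) (506, 20, 75, 82) (508, 24, 68, 90) (510, 17, 70, 58) (512, 19, 82, 90) (514, 22, 78, 102) (516, 160, 77, 10) (518, 20, 45, 17) (520, 23, 82, 90) (522, 20, 77, 93) (524, 18, 152, 136) (526, 17, 194, 88) (528, 16, 183, 71) (530, 15, 200, 42) (532, 15, 162, 44) (534, 14, 150, 46) (536, 15, 175, 48) (538, 31, 124, 123) 
top -0.05 25 expect paper corners+tip [[456.0, 268.0], [455.0, 254.0], [519.0, 268.0], [518.0, 251.0], [526.0, 260.0]]
 hole(.1) [519. 260.] [ 91. 198.] scene foot [156. 241.]
top -0.05 21 expect paper corners+tip [[459.0, 268.0], [458.0, 254.0], [518.0, 268.0], [517.0, 251.0], [524.0, 260.0]]
 hole(.1) [518. 260.] [ 92. 196.] scene foot [152. 242.]
stop in px [456.3 261.4]
(444, 24, 153, 157) (446, 20, 164, 132) (448, 14, 178, 76) (450, 13, 170, 45) (452, 13, 230, 141) (454, 13, 226, 133) (456, 13, 168, 112) (458, 22, 65, 74) (460, 20, 63, 73) (462, 23, 72, 78) (500, 20, 71, 72) (502, 24, 63, 85) (504, 22, 71, 93) (506, 21, 65, 75) (508, 20, 71, 79) (510, 19, 79, 81) (512, 20, 78, 72) (514, 20, 79, 84) (516, 23, 81, 98) (518, 100, 77, 10) (520, 156, 106, 12) (522, 22, 83, 89) (524, 22, 82, 90) (526, 18, 139, 138) (528, 15, 179, 91) (530, 15, 175, 73) (532, 12, 157, 47) (534, 18, 170, 48) (536, 14, 158, 50) (538, 15, 172, 46)
```

```bash
python3 -c "from cell import job_done; print(job_done())"
```

```text
the job is handed in; nothing more can be done
None
```

The job is handed in: the glue pot, cork block, tape roll and stamp are in the shut top drawer, and both boards lean papered face out on the ledge with their feet at the stop, clear of each other.

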